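# Hook up a wet bracket and hang it to dry

## Task

The bracket on the drip board has just been primed and is still wet, so it may only be carried on a hook. Take the bare wire C-hook off the drying rail, catch the bracket's eye with it, lift the two together and hang them gently on the rail to dry, upright and still, the hook settled in a groove of the black spacer spool so that it cannot slide. Keep the gripper off the wet paint of bracket and bar, let nothing touch the bar, do not tip the bracket over, and leave the paint tin and the brush where they are.

Things in the scene. Friction and masses are not known exactly. Their poses are not given: they have to be found in the camera images.
- rail_mid (a point): Middle of the fixed drying rail, a level steel bar 12 mm in diameter, centre line 300 mm above the bench. It runs along this frame's y, 220 mm to either side; x points away from the robot, z up. A 30 mm square tube runs above, centred 35 mm beyond the rail, underside 75 mm above its centre line: a gripper held upright over the hook hits them, so come in tilted from the robot's side.
- stand: Fixed dark stand with the rail; origin on the bench under rail_mid, same axes. 25 mm posts 230 mm to either side, 35 mm beyond the rail; straps at 215 mm; feet 25 mm high, from 125 mm on the robot's side to 95 mm beyond; 14 mm high drip tray under the rail.
- spool_stretch (a point): Point of the rail's centre line 130 mm to -y of rail_mid (same axes). The black spool, stiff on the rail, has its middle within 20 mm of here along y; just where is not given: look or feel. 94 mm long: 3 flanges 25 mm in diameter, 22 mm wide, edges bevelled 1.5 mm; between them 2 grooves 14 mm wide, 17 mm in diameter, 36 mm apart. A hook on a flange rides 4 mm higher than in a groove.
- wet_bar: Wet red-brown bar, 190 mm long, 0.3 kg, hanging by its bent end on the rail; origin in that bend, 10 mm below the rail's centre line. Nothing may touch it.
- hook_shank (a point): Middle of the C-hook's straight shank, 110 mm long, the place to grip. Loose hook of bare 8 mm round wire, 158 mm high, 48 mm wide, flat, 0.11 kg. Axes: z up the shank, x to its two openings, y across the wire plane. At the start it hangs on the rail by its upper bend, openings away from the robot, its lower end leaning about 8 degrees away from the robot.
- hook_top (a point): Centre of the hook's upper bend, 20 mm to +x and 55 mm up from hook_shank (hook's axes). The wire bends over to +x in a half circle, 16 mm radius inside, and ends in a tip reaching 8 mm below the level of this point. Hanging on the rail, this point is 10 mm below the rail's centre line; 7 mm in a groove of the spool, 3 mm on a flange.
- hook_low (a point): Centre of the hook's lower bend, 20 mm to +x and 55 mm down from hook_shank (hook's axes). The wire bends under to +x in a half circle, 16 mm radius inside, 24 mm outside, and ends in a tip reaching 8 mm above the level of this point.
- hook: The C-hook as a whole; origin and axes as hook_top.
- eye (a point): Centre of the eye of the loose bracket: an upright ring of 10 mm round bar, 44 mm inside, 64 mm outside. Axes: x along the hole through the ring, y across, z up. 78 mm above the foot's underside.
- bracket: The freshly primed red-brown steel bracket, 110 mm high, 0.39 to 0.72 kg (varies unseen): foot plate 70 x 70 x 8 mm, on it a web 10 mm thick and 46 mm wide, on top the ring with the eye. Origin at the centre of the foot's underside, axes as eye. Stands at the start on the drip board. Wet: not to be touched by the robot.
- drip_board: Fixed plywood board 140 x 140 x 18 mm on the bench; origin at the centre of its underside.
- wet_bar_mid (a point): Middle of the flat part of the wet red-brown bar hanging on the rail: 32 mm (along x) x 8 mm (along y) x 110 mm high; about 115 mm below the rail's centre line.
- paint_tin: Grey paint tin with red-brown drips, 104 mm in diameter, 117 mm high; origin at the centre of its underside. Bystander.
- brush: Paint brush 190 mm long lying on the bench; origin under its middle. Bystander.
Things that resemble listed ones, but are neither listed nor needed, are in the scene too. What is meant by the wet_bar is not orange, turquoise or yellow, and is the smaller of those in its own colour.

How it is judged:
On the way:
1. the bracket hangs on the hook alone: its eye caught in the hook's lower bend, lifted more than 15 mm clear of the drip board, and the hook is off the rail (contact force between hook and bracket above 1.5 N and distance between eye and hook_low below 0.048 m and contact force between bracket and drip_board below 0.1 N and z of bracket in the frame of drip_board above 0.033 m and contact force between hook and stand below 0.1 N), for 0.2 s.
At the end, for the whole second after the job is handed in: Hook hanging by its upper bend in a spool groove (bend centre within 14 mm of the rail's line, 5 to 8.7 mm below it), bearing over 2.5 N; bracket in its lower bend by the eye, foot over 45 mm above the bench, within 0.2 rad of upright; both under 0.08 m/s, gripper off, wet bar still on the rail (x of hook_top in the frame of rail_mid between -0.014 and 0.014 m and z of hook_top in the frame of rail_mid between -0.0087 and -0.005 m and y of hook_top in the frame of rail_mid between -0.19 and -0.07 m and contact force between hook and stand above 2.5 N and contact force between hook and bracket above 1.5 N and distance between eye and hook_low below 0.048 m and z of bracket in the frame of stand above 0.045 m and angle between bracket's own z axis and vertical below 0.2 rad and linear speed of each of bracket, hook below 0.08 m/s and contact force between hook and the fingers below 0.1 N and z of wet_bar in the frame of rail_mid above -0.02 m); the robot touches nothing.
It fails at once if the robot touches the wet bracket (over 0.5 N) (contact force between bracket and the fingers above 0.5 N or contact force between bracket and the arm above 0.5 N).
It fails at once if anything but the rail touches the wet bar (over 0.5 N) (contact force between wet_bar and the fingers above 0.5 N or contact force between wet_bar and the arm above 0.5 N or contact force between wet_bar and bracket above 0.5 N or contact force between wet_bar and hook above 0.5 N).
It fails at once if the bracket tips more than 0.6 rad (angle between bracket's own z axis and vertical above 0.6 rad).
It fails at once if the hook is put down or knocked hard on the rail or its stand (over 40 N) (contact force between hook and stand above 40 N).
It fails at once if the paint tin or the brush is moved more than 20 mm (distance of any of paint_tin, brush from where it was at the start of the episode above 0.02 m).
It also fails if it takes over 70 s, if anything falls off the work surface, if the arm or the gripper's body presses on something with over 40 N, if the wrist force passes 120 N, or if a joint passes its speed limit or range.

## Robot

A 6-joint arm with a two-finger parallel gripper is mounted at the origin on the work surface. World frame = base frame: x ahead of the robot, y to its left, z up, the work surface at z = 0. Lengths are in m, angles in rad, forces in N, time in s.
With the tool pointing down it reaches from about 0.325 to 0.775 m from the base axis. Payload 5.5 kg.
Tool frame: the origin (TCP) lies midway between the tips of the shut fingers; the grasp point (between the pads) lies 19 mm behind it (env.tcp_to_grasp is the z of the grasp point in the tool frame, in m); z points along the fingers, x is the direction in which the jaws open and shut, and the axes are right-handed (so a half turn about z gives the same grasp; the last joint's range is limited). The gripper opens to 85 mm and grips with 20 to 120 N. Pads are 22 mm wide; open, the fingers measure 114 mm over their backs; the gripper's body (76 mm by 85 mm) begins 54 mm behind the grasp point. The pads swing forward as they close: fully open they stand 13 mm farther back than shut.
Start: joints at [1.154, 0.091, 1.231, -0, 1.82, -0.057], TCP at [0.211, 0.562, 0.231] pointing down, gripper open.
Joint ranges: [-2.87, 2.87], [-0.86, 2.18], [0.17, 2.46], [-1.51, 4.65], [0.06, 2.69], [-2.65, 2.65]. Speed limits (rad/s): [2.57, 2.57, 3.01, 3.14, 3.14, 3.14].

## Interface

Orientations are given as a unit quaternion [w, x, y, z].
In Python, from rig import read_state, read_camera, sign_off, env gives the robot as it stands.
- The arm moves only by the tool carry_out, never from a script. Its argument "motion" is a list that holds one entry, the list of rows, each a list of 6 numbers: the shift along the tool's x, y, z in mm, then the turn, a rotation vector about the tool's x, y, z in rad. In form: [[[dx, dy, dz, rx, ry, rz], ...]]. A call has 1 to 12 rows; each row is the pose to reach, as a shift and turn from the pose measured when the call began, along the tool's axes at that moment; what a row does not reach only later rows make up. A row lasts 1/8 s, in which the tool goes at most 62.5 mm and 10.7 degrees, less where a joint would pass 70% of its speed; a pose out of reach is approached as far as the arm can. A call with a gripper value outside its range is refused whole. "claw" is the finger opening in mm, from 0 to 85.4, set as the call begins (left out, the last holds). The fingers move at their own pace and stop on an object; "newtons" is the grip in N (left out, the last holds). Time passes only in rows, so rows that repeat a pose let the fingers close. It gives the time, the measured TCP pose, the force and the opening at its end, in the units of the state.
- read_state(): the state, without advancing time (a new reading comes with each control period).
- read_camera(name): name is "side" or "top"; returns a dict with "color" (384x512x3 uint8, red, green, blue), "z_map" (384x512 float32, m along the optical axis (not along the pixel's ray), 0 where there is no reading), "intrinsics" (3x3 intrinsics, pixels), "pose" (4x4, takes a point from camera to world coordinates). Camera axes: x right, y up, looking along -z (the intrinsics and any distortion apply to the point x, -y, -z); pixel columns grow to the right and rows downward; lengths in m; the calibration is good to about 2 mm. A picture is of the moment at which its call begins.
- sign_off(): hands the job in, once; it reports no verdict.
The state is a dict: "clock": time; "joint_positions": joint angles; "joint_vel": joint speeds; "joint_torque": joint torques, N m; "eef_pos": TCP position; "orientation": TCP orientation; "wrist_force": force on the tool from outside, world axes, zero at the start; "ft_torque": the same for the moment, N m; "width": finger opening in m.
Only numpy, scipy, OpenCV 4.12 (cv2) and the standard library are available. Lean on these libraries where they do the work, as an engineer would, in place of code of your own. Each camera call takes 0.05 s, during which the arm holds its last target.

## Working session

There is one attempt and no reset: what is moved stays moved. The work goes in short steps, Python scripts to look and compute and a tool call to move; the robot and the scene stay as the last step left them, time stands still between calls to the robot, and variables do not carry over. Pictures are saved under pics/ and viewed, and the job is handed in when it is done.

Besides the shell and the picture viewer there is one more tool, called after "Request:" as name(argument=value, ...), one argument or row to a line, values as JSON. carry_out: Moves the arm, as the interface text tells. Its arguments: {"type":"object","properties":{"motion":{"type":"array","items":{"type":"array","items":{"type":"array","items":{"type":"number"}}}},"claw":{"type":"number"},"newtons":{"type":"number"}},"required":["motion"]}

```bash
ls; mkdir -p pics; python3 - <<'E'
from rig import read_state, read_camera, env
import cv2,numpy as np
print(read_state()); print(env.tcp_to_grasp)
for n in ("side","top"):
    c=read_camera(n); cv2.imwrite(f"pics/{n}0.png",c["color"][:,:,::-1]); np.savez(f"{n}0.npz",**c)
    print(n,c["intrinsics"],c["pose"],c.keys())
E
```

```text
pics
{'clock': 0.0, 'joint_positions': array([ 1.15431414e+00,  9.18717228e-02,  1.23190985e+00,  1.13665784e-05,
        1.81979923e+00, -5.67057903e-02]), 'joint_vel': array([ 0.00045504, -0.00021885, -0.00182264,  0.00053162, -0.00180564,
        0.00081977]), 'joint_torque': array([ 9.75181829e-04, -4.58725691e+01, -4.18027067e+01, -7.90579361e-05,
        1.14563172e-02, -3.16467765e-05]), 'eef_pos': array([0.21112343, 0.56132048, 0.23012964]), 'orientation': array([ 5.13876129e-04,  8.22210740e-01,  5.69182317e-01, -8.50968051e-04]), 'wrist_force': array([-0.08821529, -0.4422031 , -1.0169268 ]), 'ft_torque': array([-0.00257518,  0.03382184,  0.00737832]), 'width': 0.08499990791145871}
-0.0187
side [[361.70033939   0.         254.24425757]
 [  0.         361.70033939 188.32369023]
 [  0.           0.           1.        ]] [[ 0.73217787  0.48360876 -0.4796229   0.18991424]
 [-0.6810538   0.5104988  -0.52493495 -0.40763301]
 [-0.00901622  0.71099475  0.70313951  0.75187363]
 [ 0.          0.          0.          1.        ]] dict_keys(['color', 'z_map', 'intrinsics', 'pose'])
top [[416.84904576   0.         248.889315  ]
 [  0.         416.84904576 187.46738214]
 [  0.           0.           1.        ]] [[ 6.77816647e-04  9.91275897e-01 -1.31801507e-01  4.39604737e-01]
 [-9.99990985e-01  1.22438411e-03  4.06590133e-03  2.15906466e-02]
 [ 4.19180566e-03  1.31797563e-01  9.91267790e-01  1.43546673e+00]
 [ 0.00000000e+00  0.00000000e+00  0.00000000e+00  1.00000000e+00]] dict_keys(['color', 'z_map', 'intrinsics', 'pose'])
```

View pics/side0.png

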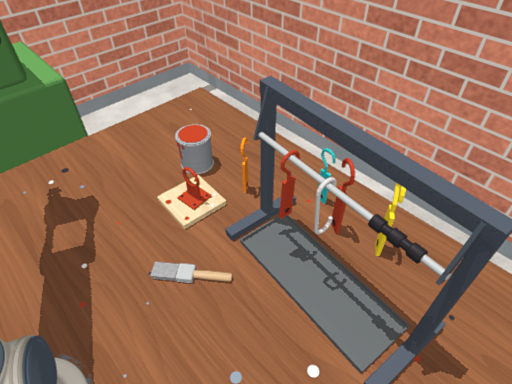

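View pics/top0.png

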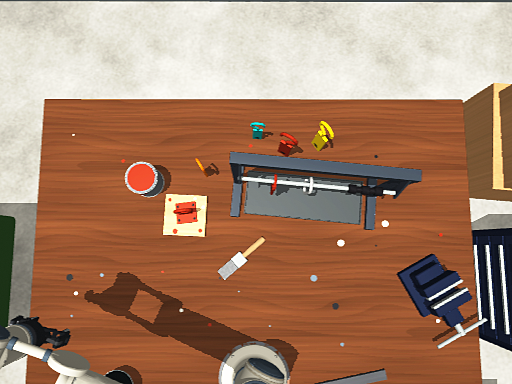

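The side view shows the spool at about (400,235), the hook at (320,205), red bars at (288,185) and (343,195), and the bracket at (193,190). In the top view the hook is at about (310,185) and the bracket at (186,212).

Candidates:
- **Hook:** the bare wire hook, side (320,205). The turquoise (325,170), orange (245,165) and yellow (390,220) pieces are decoys.
- **Wet bar:** the red bar at (288,185) on the rail, or the red one at (343,195) behind it.
- **Bracket:** only the one on the board.

I'll check these in close crops.

```bash
python3 - <<'E'
import cv2
s=cv2.imread("pics/side0.png");t=cv2.imread("pics/top0.png")
a=cv2.resize(s[120:280,230:460],None,fx=3.4,fy=3.4,interpolation=cv2.INTER_CUBIC);cv2.imwrite("pics/c1.png",a[:600])
cv2.imwrite("pics/c2.png",cv2.resize(t[110:240,150:430],None,fx=2.8,fy=2.8,interpolation=cv2.INTER_CUBIC))
cv2.imwrite("pics/c3.png",cv2.resize(s[120:240,140:260],None,fx=4.5,fy=4.5,interpolation=cv2.INTER_CUBIC))
E
```

```text
(no output)
```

View pics/c1.png

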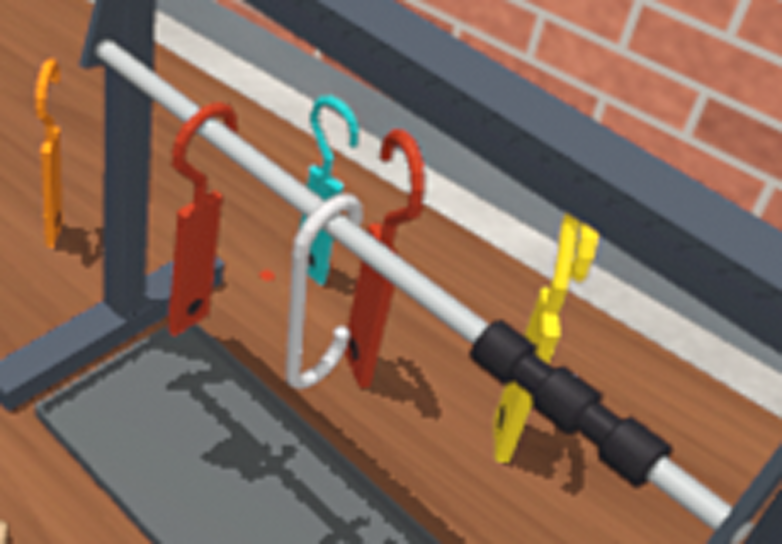

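View pics/c2.png

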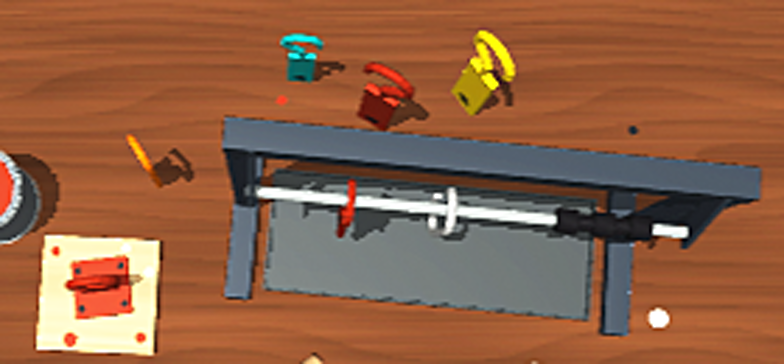

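View pics/c3.png

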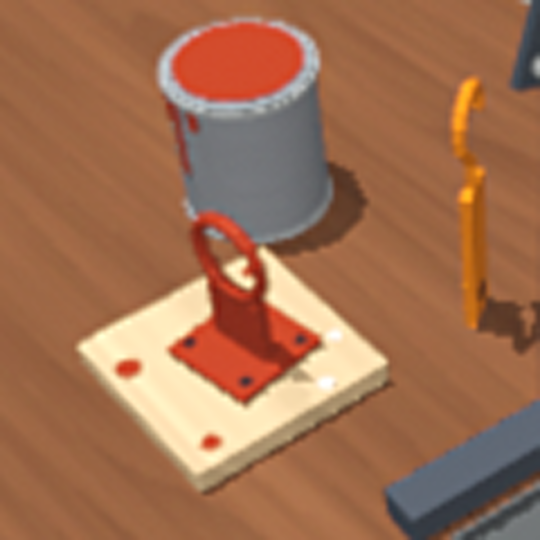

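```bash
cat > h.py <<'E'
import numpy as np,cv2
from rig import read_state, read_camera, env
def load(n,k='0'): return dict(np.load(f"{n}{k}.npz"))
def ray(c,u,v):
    K=c["intrinsics"];d=np.array([(u-K[0,2])/K[0,0],-(v-K[1,2])/K[1,1],-1.0])
    return c["pose"][:3,3],c["pose"][:3,:3]@d
def onz(c,u,v,z):
    o,d=ray(c,u,v);return o+d*(z-o[2])/d[2]
def tri(c1,p1,c2,p2):
    o1,d1=ray(c1,*p1);o2,d2=ray(c2,*p2);d1/=np.linalg.norm(d1);d2/=np.linalg.norm(d2)
    A=np.array([d1,-d2]).T;s=np.linalg.lstsq(A,o2-o1,rcond=None)[0]
    a=o1+s[0]*d1;b=o2+s[1]*d2;return (a+b)/2,np.linalg.norm(a-b)
def cloud(c):
    K=c["intrinsics"];v,u=np.mgrid[:384,:512];z=c["z_map"]
    p=np.stack([(u-K[0,2])/K[0,0]*z,-(v-K[1,2])/K[1,1]*z,-z],-1)
    P=p@c["pose"][:3,:3].T+c["pose"][:3,3];P[z<=0]=np.nan;return P
def proj(c,P):
    q=(np.asarray(P)-c["pose"][:3,3])@c["pose"][:3,:3];K=c["intrinsics"]
    return np.array([K[0,2]+K[0,0]*q[...,0]/-q[...,2],K[1,2]+K[1,1]*q[...,1]/q[...,2]]).T
E
python3 - <<'E'
from h import *
np.set_printoptions(precision=4,suppress=True)
for n in("side","top"):
    c=load(n);P=cloud(c);hsv=cv2.cvtColor(c["color"],cv2.COLOR_RGB2HSV)
    H,S,V=[hsv[...,i].astype(int) for i in range(3)]
    z=P[...,2]
    print(n,'zstat table',np.nanmedian(z))
    w=(S<50)&(V>120)&(z>0.15)&(z<0.345)&(P[...,0]>.3)&(P[...,0]<.7)&(abs(P[...,1])<.5)
    print('white pts',w.sum())
    r=w&(z>0.285)&(z<.32)
    pts=P[r]; print('rail-ish',len(pts),pts.min(0),pts.max(0))
    q=np.polyfit(pts[:,1],pts[:,0],1); res=pts[:,0]-np.polyval(q,pts[:,1]); k=abs(res)<.006
    q=np.polyfit(pts[k,1],pts[k,0],1); print('x=',q,'y range',pts[k,1].min(),pts[k,1].max(),np.median(pts[k,2]),pts[k,2].max())
    b=(V<70)&(z>.28)&(z<.33)&(abs(P[...,0]-np.polyval(q,P[...,1]))<.03)
    bp=P[b];print('black',len(bp),bp.min(0),bp.max(0),np.median(bp,0))
    hk=w&~r&(abs(P[...,0]-np.polyval(q,P[...,1]))<.08)&(z<.345)
    hp=P[hk];print('hook',len(hp),hp.min(0),hp.max(0),np.median(hp,0))
    red=(S>140)&((H<10)|(H>172))&(V>60)
    for lab,m in(('bar',red&(z>.12)&(z<.345)&(abs(P[...,0]-np.polyval(q,P[...,1]))<.05)),('bracket',red&(z>.06)&(P[...,1]>.1)&(P[...,1]<.26)&(P[...,0]<.47))):
        bp=P[m];print(lab,len(bp),bp.min(0),bp.max(0),np.median(bp,0), np.argwhere(m).min(0),np.argwhere(m).max(0))
E
```

```text
side zstat table -0.00012703689149062836
white pts 1437
rail-ish 1204 [ 0.5678 -0.3907  0.2851] [0.6629 0.0409 0.3152]
x= [0.0973 0.6105] y range -0.3906718000431936 0.03978413296731259 0.30464639471092947 0.3151655455700342
black 1345 [ 0.5673 -0.4153  0.28  ] [0.6445 0.0501 0.3299] [ 0.5851 -0.3267  0.3076]
hook 233 [ 0.5759 -0.417   0.1615] [0.6637 0.056  0.3443] [ 0.5864 -0.1545  0.2056]
bar 606 [ 0.5749 -0.2951  0.1321] [ 0.6295 -0.0491  0.3142] [ 0.6026 -0.0578  0.2155] [150 280] [241 388]Traceback (most recent call last):
  File "<stdin>", line 20, in <module>
    return umr_minimum(a, axis, None, out, keepdims, initial, where)
ValueError: zero-size array to reduction operation minimum which has no identity
```

```bash
python3 - <<'E'
from h import *
np.set_printoptions(precision=4,suppress=True)
q=[.0973,.6105]
for n in("side","top"):
    c=load(n);P=cloud(c);hsv=cv2.cvtColor(c["color"],cv2.COLOR_RGB2HSV)
    H,S,V=[hsv[...,i].astype(int) for i in range(3)];z=P[...,2]
    w=(S<50)&(V>120)&(z>0.15)&(z<0.345)
    if n=="top":
        r=w&(z>0.285)&(z<.32)&(abs(P[...,1])<.5)&(abs(P[...,0]-np.polyval(q,P[...,1]))<.03)
        pts=P[r];print('rail top cam',np.polyfit(pts[:,1],pts[:,0],1),np.median(pts[:,2]),pts[:,1].min(),pts[:,1].max())
    # local frame along the rail
    th=np.arctan(q[0]);ey=np.array([np.sin(th),np.cos(th),0]);ex=np.array([np.cos(th),-np.sin(th),0]);o=np.array([q[1],0,.3])
    L=np.stack([(P-o)@ex,(P-o)@ey,z-.3],-1)
    red=(S>140)&((H<10)|(H>172))&(V>60)
    def st(l,m,A=P):
        a=A[m];print(l,len(a),'min',np.percentile(a,2,0),'max',np.percentile(a,98,0),'med',np.median(a,0)) if len(a) else print(l,0)
    m=(V<75)&(S<120)&(abs(L[...,0])<.02)&(abs(L[...,2])<.02)&(L[...,1]>-.39)&(L[...,1]<-.2);st('black L',m,L)
    m=w&(abs(L[...,0])<.07)&(abs(L[...,1]+.16)<.08)&((L[...,2]<-.02)|(L[...,2]>.009));st('hook L',m,L)
    m=red&(abs(L[...,0])<.05)&(abs(L[...,1])<.2)&(z>.12);st('bar L',m,L)
    m=red&(z>.045)&(P[...,0]<.6)&(P[...,0]>.3)&(P[...,1]>.02)&(z<.12)&(np.mgrid[:384,:512][1]<240);st('br',m)
    m=red&(z>.02)&(z<.03)&(np.mgrid[:384,:512][1]<240);st('foot',m)
    m=(H>12)&(H<30)&(S<130)&(V>180)&(z>.012)&(z<.025)&(P[...,0]>.3);st('board',m)
    m=red&(z>.09)&(np.mgrid[:384,:512][1]<240)
    st('tin?',m)
print(P[186,212],P[212,186])
E
```

```text
black L 828 min [-0.0094 -0.3491 -0.0032] max [ 0.0079 -0.2597  0.0132] med [-0.004  -0.3075  0.008 ]
hook L 263 min [-0.0186 -0.1575 -0.136 ] max [ 0.0334 -0.1507  0.0141] med [-0.0077 -0.1554 -0.0821]
bar L 605 min [-0.0192 -0.0599 -0.1633] max [ 0.0187 -0.0525  0.0125] med [-0.0022 -0.0582 -0.0845]
br 207 min [0.5353 0.199  0.0463] max [0.5987 0.3668 0.1189] med [0.5403 0.2266 0.0741]
foot 312 min [0.5067 0.1916 0.0232] max [0.5759 0.2586 0.0288] med [0.5309 0.2183 0.0259]
board 1517 min [ 0.4009 -0.0296  0.0135] max [0.8332 0.3024 0.0211] med [0.4999 0.1986 0.018 ]
tin? 478 min [0.5369 0.2012 0.0946] max [0.6864 0.3999 0.126 ] med [0.6398 0.3545 0.1166]
rail top cam [0.0946 0.6125] 0.3047586650376686 -0.3818680443403773 0.03864614470655434
black L 300 min [-0.0087 -0.3837 -0.0035] max [ 0.0145 -0.2556  0.0153] med [ 0.0014 -0.3036  0.0087]
hook L 52 min [-0.0131 -0.1746 -0.1363] max [ 0.0364 -0.0875  0.0154] med [ 0.0048 -0.1504  0.0098]
bar L 69 min [-0.0195 -0.0567 -0.152 ] max [0.0332 0.0711 0.0829] med [-0.0038 -0.0525  0.0041]
br 53 min [0.5356 0.201  0.0571] max [0.5972 0.3668 0.1195] med [0.5409 0.2215 0.0876]
foot 281 min [0.5059 0.1947 0.0203] max [0.577  0.2628 0.0296] med [0.533  0.2279 0.0253]
board 851 min [ 0.4026 -0.0217  0.0126] max [0.5987 0.2996 0.0233] med [0.5132 0.2254 0.0176]
tin? 642 min [0.5389 0.2039 0.1089] max [0.6882 0.4014 0.1283] med [0.645  0.3588 0.116 ]
[ 0.6356  0.1439 -0.0008] [0.5396 0.2215 0.0735]
```

```bash
python3 - <<'E'
from h import *
from scipy.optimize import least_squares
np.set_printoptions(precision=4,suppress=True)
for n in("side","top"):
    c=load(n);P=cloud(c);hsv=cv2.cvtColor(c["color"],cv2.COLOR_RGB2HSV)
    H,S,V=[hsv[...,i].astype(int) for i in range(3)];z=P[...,2]
    d=abs(P[...,0]-(.611+.096*P[...,1]))
    r=(S<50)&(V>120)&(z>.29)&(z<.312)&(d<.015)&(P[...,1]<.045)&(P[...,1]>-.395)&(abs(P[...,1]+.155)>.025)&(abs(P[...,1]+.06)>.02)
    p=P[r]
    def f(k):
        a,b,zc,e=k;L=np.hypot((p[:,0]-(a+b*p[:,1]))*np.cos(np.arctan(b)),p[:,2]-zc-e*p[:,1]);return L-.006
    s=least_squares(f,[.611,.096,.3,0],loss='soft_l1',f_scale=.001);print(n,len(p),s.x,np.std(s.fun),'ends',p[:,1].min(),p[:,1].max())
    # ring/bracket
    red=(S>140)&((H<10)|(H>172))&(V>60)&(P[...,0]>.49)&(P[...,0]<.59)&(P[...,1]>.18)&(P[...,1]<.28)
    ring=P[red&(z>.075)&(z<.135)];foot=P[red&(z>.019)&(z<.031)]
    for l,a in(('ring',ring),('foot',foot)):
        rect=cv2.minAreaRect((a[:,:2]*1000).astype(np.float32));print(l,len(a),rect,'z',a[:,2].min(),a[:,2].max())
    u,sg,vt=np.linalg.svd(ring[:,:2]-ring[:,:2].mean(0));print('ring dir',vt[0],np.degrees(np.arctan2(*vt[0][::-1])),ring.mean(0))
    b=(H>10)&(H<32)&(S<140)&(V>170)&(z>.012)&(z<.024)&(P[...,0]>.4)&(P[...,0]<.65)&(P[...,1]>.1)
    print('board',cv2.minAreaRect((P[b][:,:2]*1000).astype(np.float32)))
E
```

```text
side 848 [ 0.6137  0.0966  0.3002 -0.    ] 0.0008972854785210725 ends -0.3906718000431936 0.03978413296731259
ring 126 ((541.9412231445312, 227.08428955078125), (8.976503372192383, 57.616764068603516), 7.088747978210449) z 0.0750179930871353 0.12780816794046168
foot 312 ((541.6428833007812, 227.31796264648438), (67.89156341552734, 68.99105072021484), 6.7539753913879395) z 0.020968988342539463 0.030831494608291155
ring dir [ 0.1071 -0.9942] -83.8508990980521 [0.541  0.226  0.1047]
board ((585.6570434570312, 1162.2413330078125), (2004.010498046875, 140.4381103515625), 86.84526824951172)
top 358 [ 0.6133  0.0944  0.3002 -0.0006] 0.0017983508343591154 ends -0.3818680443403773 0.03864614470655434
ring 68 ((542.9693603515625, 227.04583740234375), (10.0145845413208, 53.413352966308594), 6.692439556121826) z 0.07524082503247942 0.1301151445408646
foot 290 ((542.3233642578125, 228.5041046142578), (68.69905090332031, 67.32538604736328), 6.582242488861084) z 0.01915420033029136 0.030928815551544586
ring dir [ 0.15   -0.9887] -81.3717378105237 [0.5422 0.2272 0.1141]
board ((534.5880737304688, 235.35025024414062), (139.80844116210938, 139.16433715820312), 87.2149429321289)
```

```bash
python3 - <<'E'
from h import *
# unroll rail stretch: image row=offset along image, col=y
th=np.arctan(.0955);ey=np.array([np.sin(th),np.cos(th),0]);ex=np.array([np.cos(th),-np.sin(th),0]);o=np.array([.6115,0,.3])
rows=[]
ys=np.arange(-.40,-.22,.0003)
for n in("side","top"):
    c=load(n)
    up=c["pose"][:3,3]-(o+ey*-.3);t=np.cross(ey,up);t/=np.linalg.norm(t)
    off=np.arange(-.03,.03,.0003)
    G=o+ys[None,:,None]*ey+off[:,None,None]*t
    uv=proj(c,G.reshape(-1,3)).reshape(len(off),len(ys),2) if False else None
    q=(G-c["pose"][:3,3])@c["pose"][:3,:3];K=c["intrinsics"]
    U=(K[0,2]+K[0,0]*q[...,0]/-q[...,2]).astype(np.float32);W=(K[1,2]+K[1,1]*q[...,1]/q[...,2]).astype(np.float32)
    im=cv2.remap(c["color"],U,W,cv2.INTER_CUBIC)[:,:,::-1];rows.append(im)
    g=cv2.cvtColor(im,cv2.COLOR_BGR2GRAY)
    prof=(g<75).sum(0)*.3
    print(n,[(round(ys[i]*1000),round(float(prof[i]),1)) for i in range(0,len(ys),7)])
im=np.vstack([np.ascontiguousarray(r) for r in rows])
for y in range(-390,-220,10): cv2.line(im,(int((y+400)/.3),0),(int((y+400)/.3),6 if y%50 else 20),(0,255,0),1)
cv2.imwrite("pics/unroll.png",im)
E
```

```text
side [(-400, 60.0), (-398, 60.0), (-396, 53.4), (-394, 34.5), (-392, 15.9), (-389, 14.4), (-387, 35.4), (-385, 5.7), (-383, 9.6), (-381, 0.0), (-379, 0.0), (-377, 0.0), (-375, 0.0), (-373, 0.0), (-371, 0.0), (-368, 0.0), (-366, 0.0), (-364, 0.0), (-362, 0.0), (-360, 0.0), (-358, 0.0), (-356, 0.0), (-354, 0.0), (-352, 0.0), (-350, 9.6), (-347, 24.3), (-345, 24.3), (-343, 24.3), (-341, 24.6), (-339, 24.0), (-337, 24.0), (-335, 24.3), (-333, 22.8), (-331, 28.5), (-329, 29.4), (-326, 28.2), (-324, 24.6), (-322, 21.9), (-320, 21.0), (-318, 24.6), (-316, 30.3), (-314, 41.1), (-312, 43.8), (-310, 43.5), (-308, 39.9), (-305, 38.7), (-303, 36.9), (-301, 37.2), (-299, 33.6), (-297, 26.1), (-295, 22.8), (-293, 20.4), (-291, 18.6), (-289, 15.9), (-287, 16.2), (-284, 17.4), (-282, 15.3), (-280, 14.1), (-278, 17.7), (-276, 24.0), (-274, 23.7), (-272, 24.0), (-270, 24.3), (-268, 24.0), (-266, 24.3), (-263, 24.3), (-261, 24.0), (-259, 24.0), (-257, 23.7), (-255, 20.7), (-253, 0.0), (-251, 0.0), (-249, 0.0), (-247, 0.0), (-245, 0.0), (-242, 0.0), (-240, 0.0), (-238, 0.0), (-236, 0.0), (-234, 0.0), (-
[... 584 characters left out ...]
 (-324, 39.3), (-322, 39.0), (-320, 38.4), (-318, 38.1), (-316, 39.3), (-314, 41.7), (-312, 43.5), (-310, 59.7), (-308, 60.0), (-305, 49.2), (-303, 41.7), (-301, 39.9), (-299, 37.2), (-297, 36.6), (-295, 40.2), (-293, 52.8), (-291, 43.5), (-289, 38.7), (-287, 36.0), (-284, 37.5), (-282, 38.1), (-280, 37.5), (-278, 38.4), (-276, 39.6), (-274, 40.2), (-272, 39.3), (-270, 38.7), (-268, 39.6), (-266, 42.3), (-263, 44.1), (-261, 42.0), (-259, 40.8), (-257, 31.8), (-255, 27.6), (-253, 22.8), (-251, 21.9), (-249, 18.3), (-247, 18.9), (-245, 19.8), (-242, 20.1), (-240, 20.4), (-238, 21.3), (-236, 21.3), (-234, 17.7), (-232, 15.6), (-230, 15.9), (-228, 16.2), (-226, 16.8), (-224, 17.7), (-221, 18.0)]
```

View pics/unroll.png

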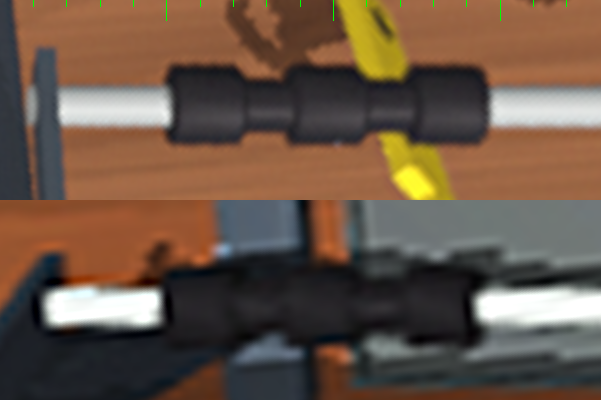

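```bash
cat >> h.py <<'E'
th=np.arctan(.0955);ey=np.array([np.sin(th),np.cos(th),0]);ex=np.array([np.cos(th),-np.sin(th),0]);o=np.array([.6135,0,.3]);RL=np.array([ex,ey,[0,0,1]])
def toL(P): return (np.asarray(P)-o)@RL.T
def toW(L): return np.asarray(L)@RL+o
E
python3 - <<'E'
from h import *
np.set_printoptions(precision=4,suppress=True)
for n in("side","top"):
    c=load(n);P=cloud(c);L=toL(P);hsv=cv2.cvtColor(c["color"],cv2.COLOR_RGB2HSV)
    S,V=[hsv[...,i].astype(int) for i in (1,2)]
    m=(S<60)&(V>110)&(abs(L[...,1]+.155)<.015)&(abs(L[...,0])<.05)&(L[...,2]<-.012)&(L[...,2]>-.15)
    p=L[m]; d=toL(c["pose"][:3,3])-p; d[:,2]=0; d/=np.linalg.norm(d,axis=1)[:,None]
    sh=p-.004*d; 
    for a in np.arange(-.15,-.01,.015):
        k=(p[:,2]>a)&(p[:,2]<=a+.015)
        if k.sum(): print(n,round(a,3),k.sum(),np.median(sh[k],0),p[k][:,0].min(),p[k][:,0].max())
s,t=load("side"),load("top")
for l in([0,-.153,.018],[-.012,-.153,-.067],[0,-.06,.018]): print(proj(s,toW(l)),proj(t,toW(l)),toW(l))
E
```

```text
side -0.15 14 [ 0.0168 -0.1542 -0.136 ] 0.0025273647521933218 0.02220175340533681
side -0.135 62 [ 0.0215 -0.1529 -0.1301] -0.013037416028942714 0.03113587074412761
side -0.12 30 [ 0.0308 -0.1536 -0.1124] -0.014377740682400946 0.032399194219627156
side -0.105 20 [-0.0109 -0.1543 -0.0981] -0.01587955675774283 -0.009249753270447855
side -0.09 18 [-0.0116 -0.1541 -0.0828] -0.017796308324236693 -0.011587813165434134
side -0.075 21 [-0.0139 -0.1528 -0.0687] -0.018625564967577255 -0.014183674036725397
side -0.06 20 [-0.0149 -0.1536 -0.0531] -0.020327177084742003 -0.013289725132135962
side -0.045 21 [-0.0165 -0.1535 -0.0364] -0.021651765295122808 -0.015326960237034273
side -0.03 22 [-0.0187 -0.153  -0.022 ] -0.023089392106160494 -0.01708570936850745
side -0.015 9 [-0.0184 -0.1545 -0.0142] -0.023204405300014403 0.019728904659387786
top -0.15 4 [ 0.0096 -0.1545 -0.136 ] 0.0017807252657249023 0.01184354964312689
top -0.135 7 [ 0.008  -0.1527 -0.1339] -0.0023473263698560857 0.028116189796042166
top -0.12 10 [ 0.032  -0.153  -0.1129] -0.013679799524531692 0.03329163146214124
top -0.09 2 [-0.0092 -0.1509 -0.087 ] -0.013866114734566164 -0.010381775944072828
top -0.075 2 [-0.0119 -0.151  -0.0649] -0.016361461896548735 -0.013231003147382701
top -0.06 1 [-0.0156 -0.1516 -0.046 ] -0.01848052931782586 -0.01848052931782586
top -0.045 1 [-0.0135 -0.1506 -0.04  ] -0.016421346262393093 -0.016421346262393093
top -0.03 2 [-0.0169 -0.1514 -0.024 ] -0.0208757450180981 -0.018581438483497692
[327.9814 177.1205] [311.3824 183.604 ] [ 0.599  -0.1523  0.318 ]
[317.5511 212.4145] [306.602  191.7921] [ 0.587  -0.1512  0.233 ]
[292.5805 150.8913] [277.1959 180.3325] [ 0.6078 -0.0597  0.318 ]
```

```bash
cat >> h.py <<'E'
from scipy.spatial.transform import Rotation as R
def cur():
    s=read_state();return s["eef_pos"],R.from_quat(np.roll(s["orientation"],-1)),s
def tgtR(yaw,phi,sgn=1):
    yaw,phi=np.radians([yaw,phi]);f=np.array([np.cos(yaw),np.sin(yaw),0]);z=np.cos(phi)*f-np.sin(phi)*np.array([0,0,1.]);x=sgn*np.array([-np.sin(yaw),np.cos(yaw),0])
    return R.from_matrix(np.array([x,np.cross(z,x),z]).T)
def row(pt,Rt):
    p,Rc,_=cur();d=Rc.inv().apply(pt-p)*1000;r=(Rc.inv()*Rt).as_rotvec();return np.round(d,1),np.round(r,4)
def mv(dW=(0,0,0),Rt=None,pivot=None):
    "shift world; optional new orientation, pivoting about pivot pt"
    p,Rc,_=cur();pt=p.copy();Rt=Rt or Rc
    if pivot is not None: pt=pivot+(Rt*Rc.inv()).apply(p-pivot)
    return row(pt+np.asarray(dW),Rt)
E
python3 - <<'E'
from h import *
np.set_printoptions(precision=4,suppress=True)
g=toW([-.0148,-.153,-.055]);print(g)
for s in(1,-1):
    Rt=tgtR(-5.4,30,s);z=Rt.apply([0,0,1]);print(s,row(g+z*(.0187-.12),Rt),np.linalg.norm(row(g,Rt)[1]),g+z*(.0187-.12))
E
```

```text
[ 0.5842 -0.1509  0.245 ]
1 (array([-558.4,  515.3,  -64.5]), array([-1.0411,  0.1406, -0.2399])) 1.0775943485375188 [ 0.4969 -0.1426  0.2956]
-1 (array([-558.4,  515.3,  -64.5]), array([0.1963, 1.4534, 2.5164])) 2.912588918814325 [ 0.4969 -0.1426  0.2956]
```

Request:
carry_out(
  motion=[
    [[-558,515,-65,-1.041,0.141,-0.24],[-558,515,-65,-1.041,0.141,-0.24],[-558,515,-65,-1.041,0.141,-0.24],[-558,515,-65,-1.041,0.141,-0.24],[-558,515,-65,-1.041,0.141,-0.24],[-558,515,-65,-1.041,0.141,-0.24],[-558,515,-65,-1.041,0.141,-0.24],[-558,515,-65,-1.041,0.141,-0.24],[-558,515,-65,-1.041,0.141,-0.24],[-558,515,-65,-1.041,0.141,-0.24],[-558,515,-65,-1.041,0.141,-0.24],[-558,515,-65,-1.041,0.141,-0.24]],
  ],
  claw=50,
)

```text
clock: 1.6
eef_pos: [0.5639, 0.0392, 0.3027]
orientation: [0.367, 0.646, 0.584, 0.328]
wrist_force: [0.6, 0.2, -1.1]
width: 0.0501
```

```bash
python3 - <<'E'
from h import *
np.set_printoptions(precision=4,suppress=True)
g=toW([-.0148,-.153,-.055]);Rt=tgtR(-5.4,30);z=Rt.apply([0,0,1]);print(row(g+z*(.0187-.12),Rt));p,r,s=cur();print(p,s["joint_positions"],s["clock"],s["wrist_force"])
E
```

```text
(array([-187.7,  -31.6,  -37. ]), array([-0.0183,  0.0098,  0.0001]))
[0.5639 0.0392 0.3027] [ 0.1297 -0.8553  2.1185 -0.2624  0.8792 -1.284 ] 1.6 [ 0.5923  0.1551 -1.1302]
```

```bash
python3 - <<'E'
from h import *
from scipy.optimize import least_squares
np.set_printoptions(precision=4,suppress=True)
p2,R2,s=cur()
p1=np.array([0.21112343,0.56132048,0.23012964]);z1=np.array([0,0,-1.]);z2=R2.apply([0,0,1])
D=[(p1,z1,.0919,1.2319),(p2,z2,s["joint_positions"][1],s["joint_positions"][2])]
def f(k):
    a,b,d,h=k;e=[]
    for p,z,q2,q3 in D:
        w=p-d*z;e+=[a*np.sin(q2)+b*np.sin(q2+q3)-np.hypot(*w[:2]),h+a*np.cos(q2)+b*np.cos(q2+q3)-w[2]]
    return e
for x0 in([.4,.4,.3,.3],[.3,.5,.2,.4]):
    r=least_squares(f,x0);print(r.x,r.cost)
print(toL(p2))
E
```

```text
[0.3445 0.5859 0.321  0.0648] 3.726185722983364e-18
[0.3445 0.5859 0.321  0.0648] 1.3621388777828408e-24
[-0.0531  0.0343  0.0027]
```

```bash
python3 - <<'E'
from h import *
np.set_printoptions(precision=4,suppress=True)
print(row(np.array([.46,.0,.32]),tgtR(-5.4,48)))
E
```

```text
(array([-49.7, -36.6, -93.9]), array([ 0.2958,  0.0098, -0.0014]))
```

Request:
carry_out(
  motion=[
    [[-20,-36,-94,0.15,0.01,0],[-20,-36,-94,0.296,0.01,0],[-50,-36,-94,0.296,0.01,0],[-50,-36,-94,0.296,0.01,0],[-50,-36,-94,0.296,0.01,0],[-50,-36,-94,0.296,0.01,0]],
  ],
)

```text
clock: 2.35
eef_pos: [0.4792, 0.0024, 0.3261]
orientation: [0.259, 0.693, 0.63, 0.235]
wrist_force: [-0.5, -0.2, 1.1]
width: 0.0502
```

```bash
python3 - <<'E'
from h import *
np.set_printoptions(precision=4,suppress=True)
p,r,s=cur();print(p,r.apply([0,0,1]),s["joint_positions"],s["clock"])
g=toW([-.0148,-.153,-.055]);Rt=tgtR(-5.4,44);z=Rt.apply([0,0,1]);print(g+z*(.0187-.10),row(g+z*(.0187-.10),Rt),toL(p))
E
```

```text
[0.4792 0.0024 0.3261] [ 0.6527 -0.0634 -0.7549] [-0.0393 -0.8555  1.9282 -0.0386  1.3547 -1.5207] 2.35
[ 0.526  -0.1454  0.3015] (array([-142.6,   29.6,   58.5]), array([-0.0876,  0.0017, -0.0002])) [-0.1339 -0.0104  0.0261]
```

```bash
python3 - <<'E'
from h import *
from scipy.optimize import least_squares
np.set_printoptions(precision=4,suppress=True)
D=[]
def zax(w,x,y,z): return R.from_quat([x,y,z,w]).apply([0,0,1])
D.append((np.array([0.21112343,0.56132048,0.23012964]),np.array([0,0,-1.]),.09187,1.2319))
D.append((np.array([.5639,.0392,.3027]),zax(.367,.646,.584,.328),-.8553,2.1185))
p,r,s=cur();D.append((p,r.apply([0,0,1]),*s["joint_positions"][1:3]))
def f(k):
    a,b,d,h,r0,off=k;e=[]
    for p,z,q2,q3 in D:
        w=p-d*z;e+=[r0+a*np.sin(q2)+b*np.sin(q2+q3)+off*np.sin(q2+q3-np.pi/2)-np.hypot(*w[:2]),h+a*np.cos(q2)+b*np.cos(q2+q3)+off*np.cos(q2+q3-np.pi/2)-w[2]]
    return e
for x0 in([.4,.4,.3,.3,0,0],[.3,.5,.2,.4,0,0]):
    r=least_squares(f,x0);print(r.x,r.cost)
r=least_squares(lambda k:f([*k,0,0]),[.4,.4,.3,.3]);print(r.x,r.fun)
E
```

```text
[ 0.3673  0.5554  0.3376  0.1568  0.0046 -0.0935] 3.797933850331629e-30
[ 0.3673  0.5554  0.3376  0.1568  0.0046 -0.0935] 3.337718691394377e-23
[0.3137 0.5882 0.2965 0.0685] [-0.0006 -0.002   0.0055 -0.0033 -0.0065  0.0053]
```

```bash
cat >> h.py <<'E'
from scipy.optimize import least_squares as _ls
KM=[0.3673,0.5554,0.3376,0.1568,0.0046,-0.0935]
def reach(p,Rt):
    a,b,d,h,r0,off=KM;w=np.asarray(p)-d*Rt.apply([0,0,1])
    def f(q):
        t=q[0]+q[1];return [r0+a*np.sin(q[0])+b*np.sin(t)-off*np.cos(t)-np.hypot(*w[:2]),h+a*np.cos(q[0])+b*np.cos(t)+off*np.sin(t)-w[2]]
    s=_ls(f,[-.5,1.7]);return s.x,s.cost<1e-8
E
python3 - <<'E'
from h import *
np.set_printoptions(precision=3,suppress=True)
for nm,L,lo in(("grasp",[-.0148,-.153,-.055],0),("lift",[-.0148,-.153,-.02],0),("back",[-.08,-.153,-.02],0),("back2",[-.15,-.153,-.02],0),("hang",[-.02,-.285,-.02],0),("hangback",[-.09,-.285,-.02],0)):
    for phi in(35,45,55,62):
        Rt=tgtR(-5.4,phi);print(nm,phi,*reach(toW(L)+.0187*Rt.apply([0,0,1]),Rt))
e=np.array([.5425,.2275,.096])
f=np.array([np.cos(.117),np.sin(.117),0])
for nm,P in(("pre",e-f*.085+[0,0,.075]),("in",e-f*.02+[0,0,.075]),("low",e-f*.085+[0,0,.12])):
    for phi in(35,45,55,62):
        Rt=tgtR(6.7,phi);print(nm,phi,*reach(P+.0187*Rt.apply([0,0,1]),Rt))
E
```

```text
grasp 35 [-0.64   2.086] True
grasp 45 [-0.529  1.939] True
grasp 55 [-0.403  1.786] True
grasp 62 [-0.308  1.677] True
lift 35 [-0.642  2.025] True
lift 45 [-0.526  1.875] True
lift 55 [-0.398  1.72 ] True
lift 62 [-0.301  1.609] True
back 35 [-0.859  2.145] True
back 45 [-0.724  1.997] True
back 55 [-0.582  1.848] True
back 62 [-0.48   1.743] True
back2 35 [-1.108  2.257] True
back2 45 [-0.946  2.11 ] True
back2 55 [-0.787  1.967] True
back2 62 [-0.677  1.869] True
hang 35 [-0.473  1.914] True
hang 45 [-0.385  1.774] True
hang 55 [-0.277  1.625] True
hang 62 [-0.192  1.518] True
hangback 35 [-0.652  2.031] True
hangback 45 [-0.557  1.896] True
hangback 55 [-0.446  1.756] True
hangback 62 [-0.361  1.656] True
pre 35 [-0.93   2.374] True
pre 45 [-0.807  2.237] True
pre 55 [-0.672  2.097] True
pre 62 [-0.573  2.   ] True
in 35 [-0.69   2.248] True
in 45 [-0.593  2.112] True
in 55 [-0.476  1.971] True
in 62 [-0.386  1.869] True
low 35 [-0.93   2.294] True
low 45 [-0.805  2.155] True
low 55 [-0.669  2.016] True
low 62 [-0.571  1.919] True
```

```bash
python3 - <<'E'
from h import *
np.set_printoptions(precision=4,suppress=True)
p,r,s=cur()
g=toW([-.0140,-.153,-.061]);Rt=tgtR(-5.4,33);z=Rt.apply([0,0,1])
d=toW([-.12,-.153,.02]);print('A',row(d,r),reach(d,r))
pre=g+z*(.0187-.06);print('B',row(pre,Rt),reach(pre,Rt), 'fin',row(g+z*.0187,Rt))
for P in([-.085,-.06,-.075],[-.085,-.153,-.03],[-.07,-.153,-.02]):
  for ph in (33,40,50):
    Q=tgtR(-5.4,ph);print(P,ph,reach(toW(P)+.0187*Q.apply([0,0,1]),Q)[0])
E
```

```text
A (array([-142.6,    6.5,   13.9]), array([0., 0., 0.])) (array([-0.7854,  1.9044]), np.True_)
B (array([-142.5,   22. ,  104.8]), array([-0.2796,  0.0017, -0.0001])) (array([-0.8323,  2.1629]), np.True_) fin (array([-142.4,   38.6,  162.5]), array([-0.2796,  0.0017, -0.0001]))
[-0.085, -0.06, -0.075] 33 [-0.9946  2.3244]
[-0.085, -0.06, -0.075] 40 [-0.8876  2.2182]
[-0.085, -0.06, -0.075] 50 [-0.7327  2.0666]
[-0.085, -0.153, -0.03] 33 [-0.9073  2.2034]
[-0.085, -0.153, -0.03] 40 [-0.8136  2.1004]
[-0.085, -0.153, -0.03] 50 [-0.673   1.9519]
[-0.07, -0.153, -0.02] 33 [-0.8498  2.157 ]
[-0.07, -0.153, -0.02] 40 [-0.7603  2.054 ]
[-0.07, -0.153, -0.02] 50 [-0.6241  1.9045]
```

Request:
carry_out(
  motion=[
    [[-60,6,14,0,0,0],[-120,6,14,0,0,0],[-142.5,6,14,0,0,0],[-142.5,6,14,0,0,0],[-142.5,6,14,0,0,0]],
  ],
)

```text
clock: 2.98
eef_pos: [0.4794, -0.1396, 0.3195]
orientation: [0.259, 0.693, 0.631, 0.235]
wrist_force: [-0.6, 0.5, 0.9]
width: 0.0504
```

```bash
python3 - <<'E'
from h import *
np.set_printoptions(precision=4,suppress=True)
p,r,s=cur();print(toL(p),s["joint_positions"])
g=toW([-.0140,-.153,-.061]);Rt=tgtR(-5.4,35);z=Rt.apply([0,0,1])
pre=g+z*(.0187-.06);print('B',row(pre,Rt),reach(pre,Rt), 'fin',row(g+z*.0187,Rt))
E
```

```text
[-0.1202 -0.1517  0.0195] [-0.5522 -0.7868  1.9063  0.3     1.3695 -1.9894]
B (array([-1.4, 17.4, 90.3]), array([-0.2449,  0.0002,  0.0006])) (array([-0.8035,  2.1283]), np.True_) fin (array([ -1.4,  32. , 148.5]), array([-0.2449,  0.0002,  0.0006]))
```

Request:
carry_out(
  motion=[
    [[-1,9,40,-0.12,0,0],[-1,17,90,-0.245,0,0],[-1,17,90,-0.245,0,0],[-1,25,119,-0.245,0,0],[-1,32,148,-0.245,0,0],[-1,32,148,-0.245,0,0],[-1,32,148,-0.245,0,0]],
  ],
)

```text
clock: 3.85
eef_pos: [0.6005, -0.1512, 0.2322]
orientation: [0.343, 0.655, 0.597, 0.311]
wrist_force: [-0.1, -0.0, -0.6]
width: 0.0499
```

```bash
cat > snap.py <<'E'
from h import *
import sys
k=sys.argv[1]
for n in("side","top"):
    c=read_camera(n);np.savez(f"{n}{k}.npz",**c);cv2.imwrite(f"pics/{n}{k}.png",c["color"][:,:,::-1])
def crop(n,b,sc):
    a=cv2.imread(f"pics/{n}{k}.png")[b[1]:b[3],b[0]:b[2]];return cv2.resize(a,None,fx=sc,fy=sc,interpolation=cv2.INTER_CUBIC)
b=[int(x) for x in sys.argv[2:6]];cv2.imwrite(f"pics/s{k}.png",crop("side",b,min(800/(b[2]-b[0]),600/(b[3]-b[1]))))
b=[int(x) for x in sys.argv[6:10]]
cv2.imwrite(f"pics/t{k}.png",crop("top",b,min(800/(b[2]-b[0]),600/(b[3]-b[1]))))
p,r,s=cur();np.set_printoptions(precision=4,suppress=True);print(toL(p),r.apply([0,0,1]),s["joint_positions"],s["clock"],s["wrist_force"],s["width"])
E
python3 snap.py 1 230 120 460 280 220 120 420 260
```

```text
[ 0.0012 -0.1523 -0.0682] [ 0.8174 -0.0776 -0.5709] [-0.4701 -0.64    2.0915  0.4293  0.8085 -2.1005] 3.95 [ 0.3719 -0.0699  0.0729] 0.04998008521011961
```

View pics/s1.png

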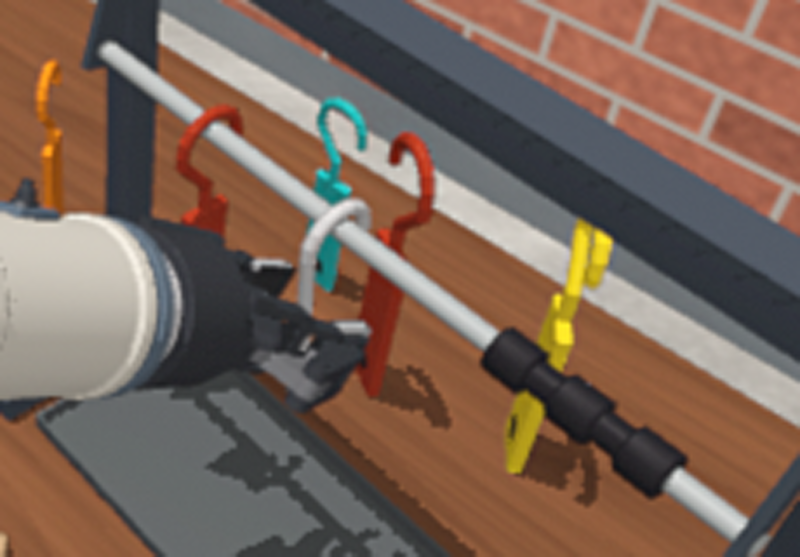

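View pics/t1.png

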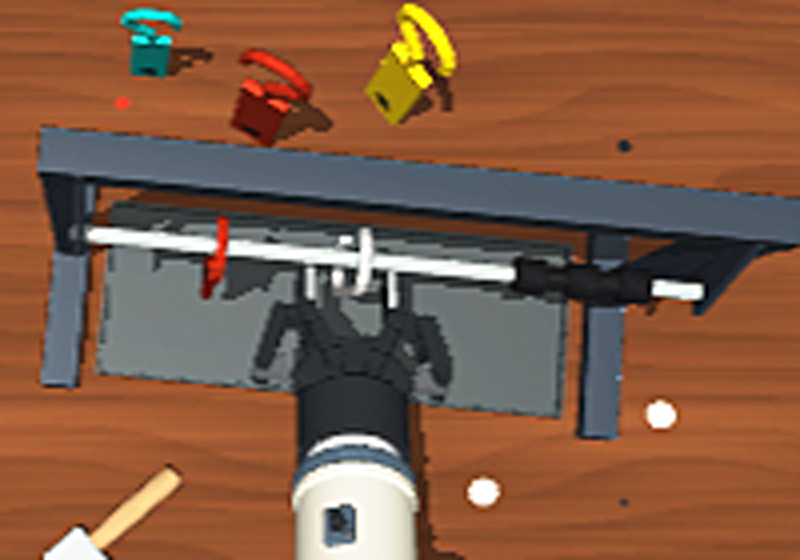

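The hook's shank is centred between the open jaws: the pads are at (310,285) and (392,285) and the hook is at (350,262) in the top crop. The wet bar is clear to the left. Closing now.

Request:
carry_out(
  motion=[
    [[0,0,0,0,0,0],[0,0,0,0,0,0],[0,0,0,0,0,0],[0,0,0,0,0,0],[0,0,0,0,0,0],[0,0,0,0,0,0]],
  ],
  claw=0,
  newtons=110,
)

```text
clock: 4.7
eef_pos: [0.6003, -0.1521, 0.2326]
orientation: [0.344, 0.655, 0.597, 0.311]
wrist_force: [-0.8, -2.4, 3.7]
width: 0.0049
```

```bash
python3 - <<'E'
from h import *
np.set_printoptions(precision=4,suppress=True)
p,r,s=cur();print(toL(p),s["width"],s["wrist_force"])
Q=np.array
print('up',mv([0,0,.034])); print('back',mv(toW([-.07,0,.034])-toW([0,0,0])))
E
```

```text
[ 0.0013 -0.1526 -0.0674] 0.004863528739198698 [-0.7689 -2.4344  3.7209]
up (array([ -0.1,  27.9, -19.4]), array([0., 0., 0.]))
back (array([  0. , -11.9, -76.9]), array([0., 0., 0.]))
```

Request:
carry_out(
  motion=[
    [[0,7,-5,0,0,0],[0,14,-10,0,0,0],[0,21,-14.5,0,0,0],[0,28,-19.5,0,0,0],[0,28,-19.5,0,0,0]],
  ],
)

```text
clock: 5.32
eef_pos: [0.6005, -0.152, 0.2682]
orientation: [0.344, 0.654, 0.597, 0.312]
wrist_force: [0.9, 0.1, -0.9]
width: 0.0047
```

```bash
python3 snap.py 2 230 120 460 280 220 120 420 260
```

```text
[ 0.0012 -0.1525 -0.0335] [ 0.8178 -0.0783 -0.5701] [-0.4702 -0.6429  2.0325  0.4066  0.8642 -2.0668] 5.425 [-0.1479  1.2365 -1.3079] 0.005256662906373529
```

View pics/s2.png

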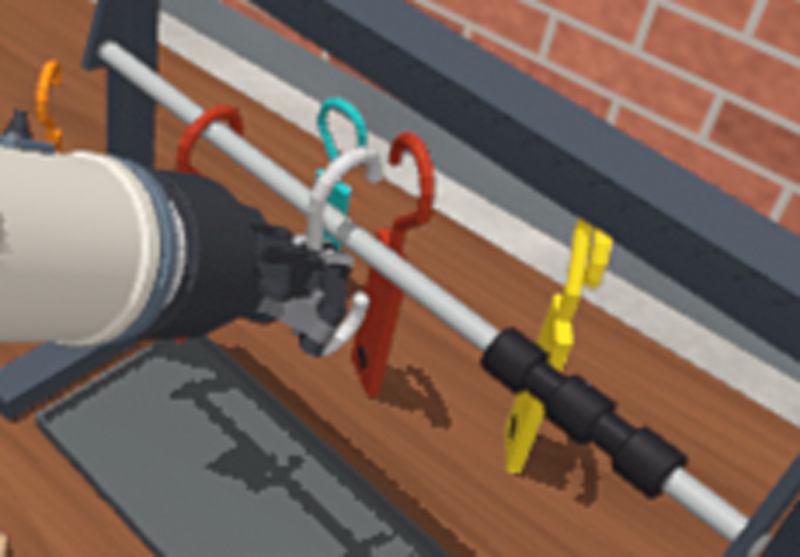

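View pics/t2.png

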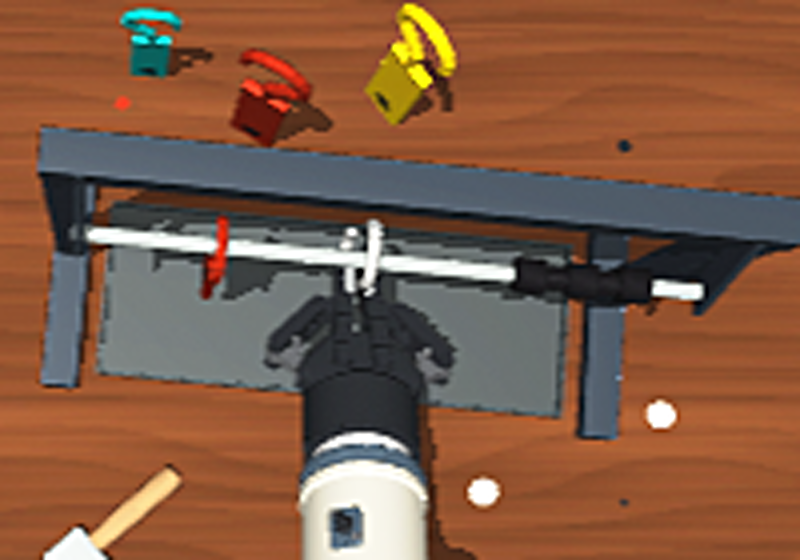

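The hook rose with the gripper, its tip at side crop (375,165), above the rail. I'll measure the hook in the hand before pulling it back.

```bash
cat >> h.py <<'E'
def hookpts(k,n="side",ctr=None):
    c=load(n,k);P=cloud(c);L=toL(P);hsv=cv2.cvtColor(c["color"],cv2.COLOR_RGB2HSV)
    S,V=[hsv[...,i].astype(int) for i in (1,2)]
    pw=ctr if ctr is not None else cur()[0]
    m=(S<60)&(V>110)&(np.linalg.norm(P-pw,axis=-1)<.13)
    return P[m],c,m
E
python3 - <<'E'
from h import *
np.set_printoptions(precision=4,suppress=True)
for n in("side","top"):
    P,c,m=hookpts('2',n);l=toL(P);k=(abs(l[:,1]+.1535)<.012)&((np.hypot(l[:,0],l[:,2])>.011))&(l[:,0]>-.04);l=l[k]
    for a in np.arange(-.12,.06,.01):
        j=(l[:,2]>a)&(l[:,2]<=a+.01)
        if j.sum():print(n,round(a,3),j.sum(),'x',l[j,0].min(),l[j,0].max(),'y',np.median(l[j,1]))
E
```

```text
side -0.11 8 x 0.004160381215189381 0.018190055572599433 y -0.1571801481195781
side -0.1 33 x 0.0070650166854289145 0.03133042478009977 y -0.15552673696633712
side -0.09 16 x 0.027054223519959824 0.033402703262405034 y -0.15643628202693535
side -0.08 13 x 0.026652554632844643 0.03360042086627123 y -0.15587091036231748
side -0.03 4 x 0.0005670425134671475 0.006379521118119383 y -0.16209206234124857
side -0.02 13 x -0.008620914660702812 0.0031808329180483376 y -0.16175320388557002
side -0.01 19 x -0.02575071167482951 -0.009462995435615998 y -0.15623291443201118
side -0.0 22 x -0.026235709411671675 -0.015533761831486026 y -0.15558331719783566
side 0.01 16 x -0.02212862154467522 -0.01770862782686791 y -0.15566652343930626
side 0.02 30 x -0.02294255174847683 0.020746005856185065 y -0.1558642178378506
side 0.03 46 x -0.022510202760472393 0.02042256042374312 y -0.15608732611551707
side 0.04 75 x -0.01825161178558777 0.01624187654762007 y -0.15540920873425682
side 0.05 1 x -0.0038092790259251527 -0.0038092790259251527 y -0.15306872646500305
top -0.1 7 x 0.02381136421316346 0.0297177980277038 y -0.1518584216590111
top -0.09 2 x 0.02809088539941753 0.02873042984050032 y -0.1520383589470337
top -0.08 6 x 0.0296011156504233 0.03348129195620147 y -0.1519281989319221
top -0.02 12 x -0.014766321062133096 -0.004917322455434018 y -0.1461131236585822
top -0.01 10 x -0.022675914725238853 -0.014981892569745636 y -0.1469190619492845
top -0.0 2 x -0.023291726910101136 -0.018833332002431584 y -0.15322789841137652
top 0.02 2 x -0.021327195510548028 -0.020769986442446098 y -0.15267716310779103
top 0.03 11 x -0.022169429210796746 0.020981906603515593 y -0.15153034720506983
top 0.04 35 x -0.018134646291571622 0.017104940652281582 y -0.1523089769700957
top 0.05 2 x -0.011213670563597147 -0.0030316099640392974 y -0.1515707882115473
```

```bash
python3 - <<'E'
from h import *
np.set_printoptions(precision=4,suppress=True)
V=lambda a:toW(a)-toW([0,0,0])
p,r,s=cur();print(mv(V([0,0,.004])),mv(V([-.06,0,.004])))
Rt=tgtR(-5.4,43);piv=p-.0187*r.apply([0,0,1]);print(mv(V([-.075,0,.004]),Rt,piv))
pt=piv+V([-.075,0,.004])+.0187*Rt.apply([0,0,1]);print(reach(pt,Rt))
E
```

```text
(array([-0. ,  3.3, -2.3]), array([0., 0., 0.])) (array([  0.1, -30.9, -51.6]), array([0., 0., 0.]))
(array([  0.1, -42.2, -64.1]), array([0.1439, 0.0011, 0.0021]))
(array([-0.7809,  2.0406]), np.True_)
```

Request:
carry_out(
  motion=[
    [[0,3.5,-2.5,0,0,0],[0,-7,-18,0,0,0],[0,-19,-35,0,0,0],[0,-31,-52,0,0,0],[0,-42,-64,0.144,0,0],[0,-42,-64,0.144,0,0],[0,-42,-64,0.144,0,0]],
  ],
)

```text
clock: 6.3
eef_pos: [0.5246, -0.1447, 0.2686]
orientation: [0.296, 0.677, 0.618, 0.268]
wrist_force: [0.5, -0.4, -1.3]
width: 0.0049
```

```bash
python3 snap.py 3 230 100 460 280 220 120 420 260; python3 - <<'E'
from h import *
np.set_printoptions(precision=4,suppress=True)
p,r,s=cur();a=toL(p)
for n in("side","top"):
    P,c,m=hookpts('3',n);l=toL(P)-a;k=(abs(l[:,1])<.012)&(l[:,0]<.06)&(l[:,0]>-.03);l=l[k]
    for b in np.arange(-.1,.12,.01):
        j=(l[:,2]>b)&(l[:,2]<=b+.01)
        if j.sum():print(n,round(b,3),j.sum(),'x',l[j,0].min(),np.median(l[j,0]),l[j,0].max(),'y',np.median(l[j,1]))
E
```

```text
[-0.0751 -0.1525 -0.0324] [ 0.7282 -0.0694 -0.6819] [-0.526  -0.7794  2.0409  0.3445  1.1313 -2.0283] 6.4 [-0.1954  0.0923 -1.1243] 0.0050577108321520235
side -0.08 3 x 0.002627374790519027 0.008011802092427953 0.010014577909666256 y -0.004526502247192393
side -0.07 62 x -0.01456371001450997 0.00696628227148529 0.019798090621279844 y -0.0034616490732310295
side -0.06 29 x -0.01994084758340421 0.01820639324638068 0.023258815165105307 y -0.003616714378433833
side -0.05 17 x -0.019989931385492335 0.022482458624869403 0.02665679441384603 y -0.0032328603608707818
side -0.0 3 x 0.0037858729033874716 0.004612045371298529 0.005345399932391207 y -0.009247761977674102
side 0.01 14 x -0.005519228089578679 0.0009135644389860684 0.00674712079301476 y -0.008957671225658798
side 0.02 12 x -0.01341014786287098 -0.010343694085145884 -0.003680829618388254 y -0.009149050890056104
side 0.03 25 x -0.021689285526125937 -0.015535248217208683 -0.011092024922022617 y -0.002185798851094156
side 0.04 19 x -0.022500924323732976 -0.015297583886951446 -0.01166352543548592 y -0.003387538366785875
side 0.05 36 x -0
[... 1012 characters left out ...]
 x -0.017119555697332145 -0.01001175120629081 -0.006246295913323138 y 0.002322121791293638
top 0.03 10 x -0.019658276505453015 -0.01645671920435523 -0.012361546270839102 y 0.005877828053343817
top 0.04 2 x -0.02016584709297145 -0.017894218265302263 -0.015622589437633075 y -0.0011343716093614314
top 0.05 3 x -0.016011063568853526 -0.01590686000043791 -0.013556780848180308 y 0.0016761719568969824
top 0.06 9 x -0.014424056664875118 -0.011753686034700186 0.028365992103587014 y 0.0015491192711863389
top 0.07 35 x -0.009521754916813951 0.00644703905739695 0.02520151281313112 y 0.00040907870592538087
top 0.08 6 x 0.0005702228988310049 0.0069272804926025985 0.01614026488209907 y 0.000608971583583473
```

View pics/s3.png

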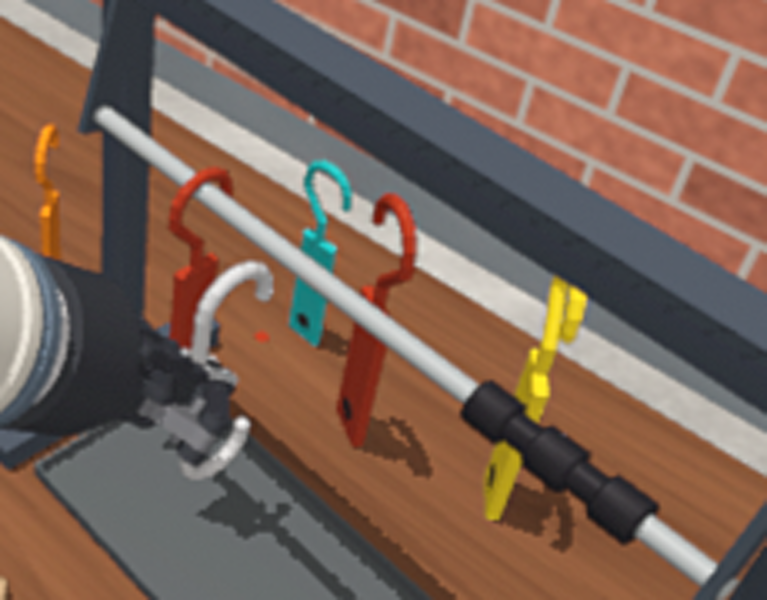

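View pics/t3.png

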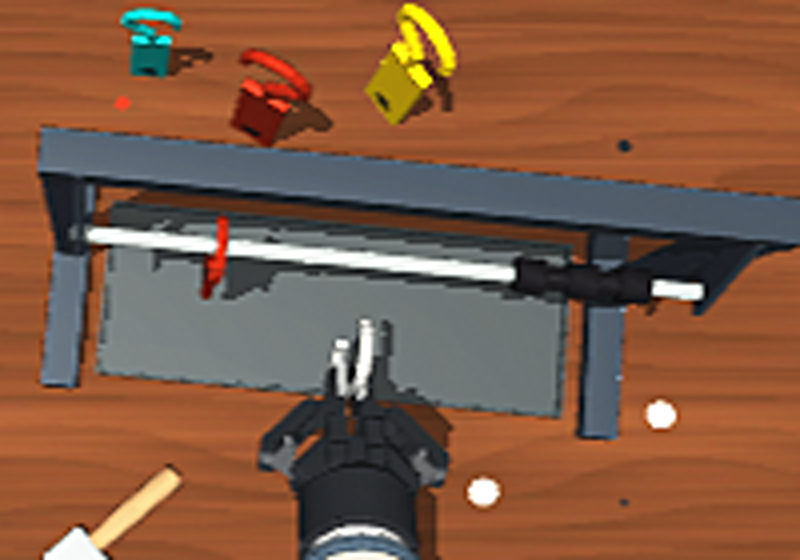

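```bash
cat >> h.py <<'E'
EYE=np.array([.5425,.2275,.096])
def tcp_for_low(low,yaw,phi,gup=.064,fx=.020):
    Rt=tgtR(yaw,phi);f=np.array([np.cos(np.radians(yaw)),np.sin(np.radians(yaw)),0])
    g=np.asarray(low)-fx*f+[0,0,gup];return g+.0187*Rt.apply([0,0,1]),Rt,f
E
python3 - <<'E'
from h import *
np.set_printoptions(precision=4,suppress=True)
_,_,f=tcp_for_low(EYE,6.7,41)
t,Rt,f=tcp_for_low(EYE-.055*f+[0,0,.063],6.7,41);print(t,row(t,Rt),reach(t,Rt))
t,Rt,f=tcp_for_low(EYE-.055*f+[0,0,.008],6.7,41);print(t,row(t,Rt),reach(t,Rt))
E
```

```text
[0.482  0.2204 0.2107] (array([359.6, -93.1, -17.3]), array([-0.0347,  0.1574, -0.1396])) (array([-0.8228,  2.1814]), np.True_)
[0.482  0.2204 0.1557] (array([ 359.7, -133.3,   20.2]), array([-0.0347,  0.1574, -0.1396])) (array([-0.8221,  2.2787]), np.True_)
```

Request:
carry_out(
  motion=[
    [[40,-10,-8,-0.03,0.02,-0.02],[80,-21,-10,-0.03,0.04,-0.03],[120,-31,-12,-0.03,0.05,-0.05],[165,-43,-13,-0.03,0.07,-0.06],[210,-54,-14,-0.03,0.09,-0.08],[255,-66,-15,-0.03,0.11,-0.1],[300,-78,-16,-0.03,0.13,-0.12],[340,-88,-17,-0.035,0.15,-0.135],[360,-93,-17,-0.035,0.157,-0.14],[360,-93,-17,-0.035,0.157,-0.14],[360,-93,-17,-0.035,0.157,-0.14]],
  ],
)

```text
clock: 7.78
eef_pos: [0.4824, 0.2205, 0.2102]
orientation: [0.276, 0.605, 0.68, 0.31]
wrist_force: [0.1, 0.3, -0.9]
width: 0.0047
```

```bash
python3 snap.py 4 120 100 260 230 130 150 260 250; python3 - <<'E'
from h import *
np.set_printoptions(precision=4,suppress=True)
t,Rt,f=tcp_for_low(EYE,6.7,41)
t,Rt,f=tcp_for_low(EYE-.055*f+[0,0,.008],6.7,41);print(row(t,Rt))
p,r,s=cur();F=np.array([f,[-f[1],f[0],0],[0,0,1]])
for n in("side","top"):
    P,c,m=hookpts('4',n);l=(P-p)@F.T;k=(abs(l[:,1])<.014)&(l[:,0]<.06)&(l[:,0]>-.03);l=l[k]
    for b in np.arange(-.1,.12,.01):
        j=(l[:,2]>b)&(l[:,2]<=b+.01)
        if j.sum()>1:print(n,round(b,3),j.sum(),'x',l[j,0].min(),np.median(l[j,0]),l[j,0].max(),'y',np.median(l[j,1]))
E
```

```text
[-0.1512  0.2065 -0.0892] [ 0.75    0.0868 -0.6558] [ 0.5826 -0.8183  2.1779 -0.41    1.0221 -1.0289] 7.875 [ 0.2436  0.3283 -0.2313] 0.005008596043766163
(array([  0.5, -41.9,  35.7]), array([ 0.0004,  0.0013, -0.0005]))
side -0.08 12 x -0.003620757300191028 0.005073037426078938 0.015696150078437655 y -0.004497273032489912
side -0.07 32 x -0.01616232063419658 0.009772132629418225 0.023912698763382603 y -0.0031877689761161277
side -0.06 20 x -0.01790523365696769 0.004591302317056114 0.02612179064677824 y -0.003951153661349958
side -0.05 17 x -0.018304399279925734 -0.012489407984028308 0.027473914870676904 y -0.003041183616867361
side -0.04 10 x -0.01804251372705304 -0.016249762438737866 -0.012812899403561026 y -0.003617586208225306
side -0.03 10 x -0.01858865359148481 -0.016547860310657407 -0.013218224478853966 y -0.0034359846306618222
side -0.02 11 x -0.018231090971898362 -0.016760806519296102 -0.012765192639402498 y -0.003947446497192595
side -0.01 9 x -0.01875909362321128 -0.017560964812055737 -0.012458491937271474 y -0.003169493761155162
side -0.0 7 x -0.021594259802171493 -0.014
[... 1311 characters left out ...]
420005068142555 0.001442621453954442 0.0016432424010946287 y -0.010510126829315725
top 0.01 12 x -0.007231288900574771 -0.0015059818308773615 0.005931806956503817 y -0.005820893246008077
top 0.02 10 x -0.017385509331614035 -0.014581601061920694 -0.007155294475102932 y -0.004945758011477782
top 0.03 5 x -0.021672190085693554 -0.019990730954154937 -0.01890157811952465 y -0.005010354958442804
top 0.06 10 x -0.016333280635572014 0.0041235150268047645 0.02563560992727922 y -0.0016529496290030926
top 0.07 30 x -0.014037480980886178 0.003923529786149308 0.022278463409540098 y -0.001601701242805939
top 0.08 6 x -0.003119837919593211 0.0012349932839352607 0.008002311630067717 y -0.0005246927172608794
```

View pics/s4.png

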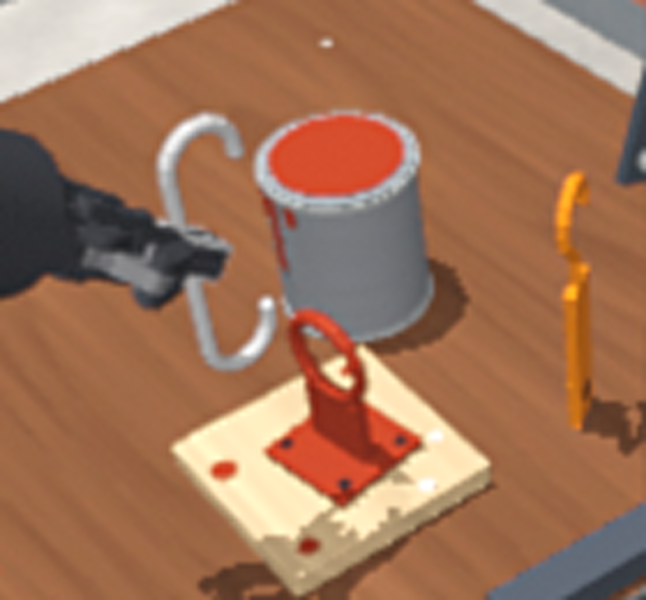

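View pics/t4.png

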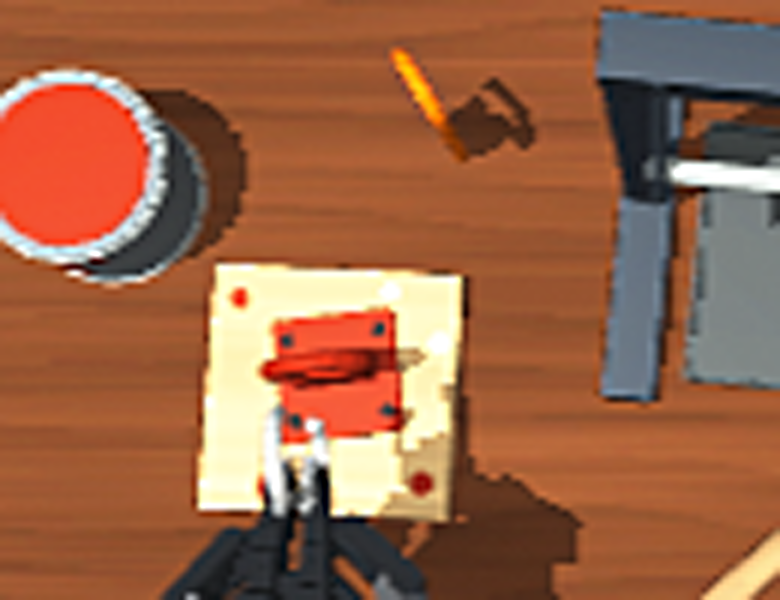

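The hook is upright in the hand, at side crop (200,240), with its lower bend level above and in front of the ring at (328,355). Descending to eye height.

Request:
carry_out(
  motion=[
    [[2,-14,12,0,0,0],[2,-28,24,0,0,0],[2,-42,35.5,0,0,0],[2,-42,35.5,0,0,0],[2,-42,35.5,0,0,0]],
  ],
)

```text
clock: 8.5
eef_pos: [0.4818, 0.2219, 0.1562]
orientation: [0.276, 0.605, 0.679, 0.31]
wrist_force: [0.1, -1.0, -0.0]
width: 0.0049
```

```bash
python3 snap.py 5 120 100 260 230 130 150 260 250; python3 - <<'E'
from h import *
np.set_printoptions(precision=4,suppress=True)
t,Rt,f=tcp_for_low(EYE,6.7,41);p,r,s=cur()
print(p,row(t+[0,0,.008],Rt)); F=np.array([f,[-f[1],f[0],0],[0,0,1]]);print('eye rel tcp',(EYE-p)@F.T)
P,c,m=hookpts('5','side');l=(P-p)@F.T;k=(abs(l[:,1])<.014)&(l[:,0]<.045)&(l[:,0]>-.03);l=l[k];print(l[:,2].min(),l[l[:,2]<-.03].max(0), l[(l[:,0]>.02)&(l[:,2]<-.02)][:,2].max())
for n in("side","top"):
    c=load(n,'5');print(n,'proj eye',proj(c,EYE),'ringtop',proj(c,EYE+[0,0,.027]),'hooklow tip pred',proj(c,p+f*.026+[0,0,-.048]))
E
```

```text
[-0.152   0.2086 -0.1429] [ 0.751   0.0876 -0.6544] [ 0.5898 -0.8145  2.2714 -0.4431  0.9346 -0.9719] 8.6 [-0.227   0.8832 -1.2665] 0.004808335313178839
[0.482  0.2221 0.1571] (array([-1.6, 34.8, 42.4]), array([ 0.0021,  0.0006, -0.001 ]))
eye rel tcp [ 0.0607 -0.0017 -0.0611]
-0.0733434942342289 [ 0.0255  0.0014 -0.0306] -0.04399203943993199
side proj eye [191.0044 177.6547] ringtop [189.6403 170.0903] hooklow tip pred [179.9506 180.6797]
top proj eye [183.1346 210.5687] ringtop [181.831  209.9102] hooklow tip pred [183.0164 221.1571]
```

View pics/s5.png

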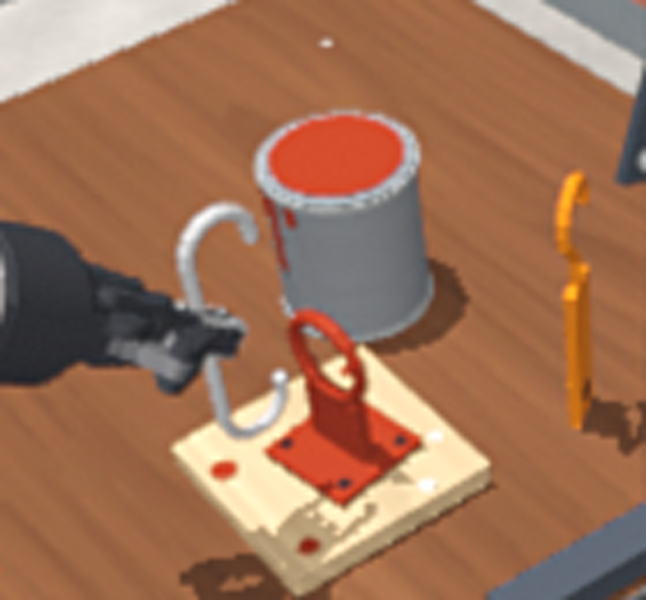

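View pics/t5.png

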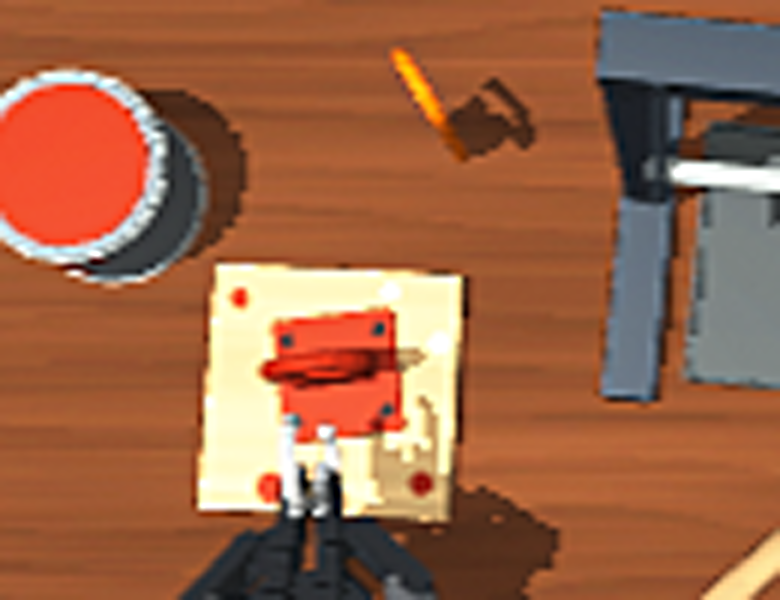

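Tip at side crop (280,378), ring centre (328,355): the prediction and the picture agree, and the hook's vertical clearance is centred. Inserting slowly.

Request:
carry_out(
  motion=[
    [[0,7,8.4,0,0,0],[0,14,16.9,0,0,0],[0,21,25.3,0,0,0],[0,28,33.7,0,0,0],[0,35.5,41.5,0,0,0],[0,35.5,41.5,0,0,0],[0,35.5,41.5,0,0,0]],
  ],
)

```text
clock: 9.48
eef_pos: [0.5362, 0.2283, 0.1565]
orientation: [0.276, 0.605, 0.679, 0.31]
wrist_force: [0.3, -0.4, -1.1]
width: 0.0051
```

```bash
python3 snap.py 6 120 100 260 230 130 150 260 250
```

```text
[-0.0988  0.22   -0.1433] [ 0.7509  0.0876 -0.6545] [ 0.5173 -0.6304  2.1683 -0.4111  0.8311 -1.0138] 9.575 [-0.3287  0.4905 -1.4636] 0.004989420701849747
```

View pics/s6.png

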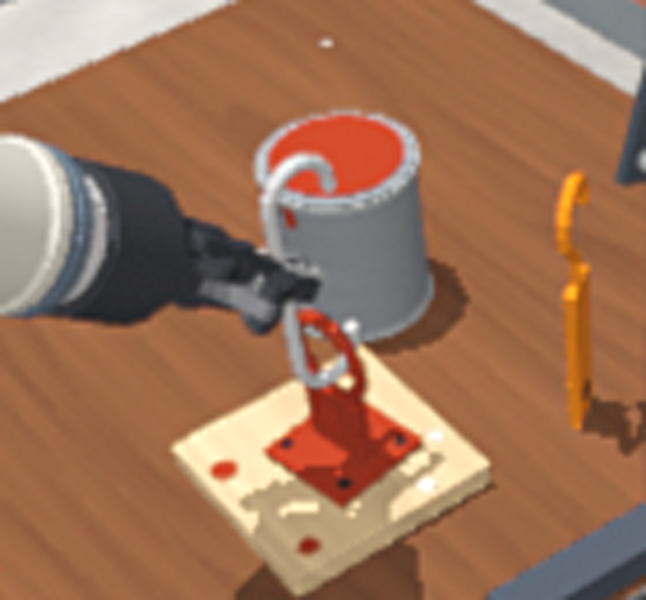

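View pics/t6.png

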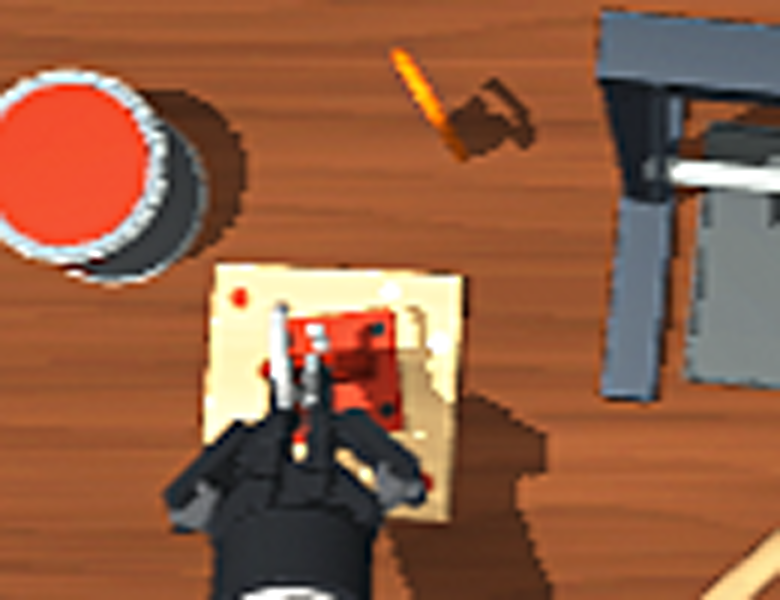

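```bash
python3 - <<'E'
from h import *
np.set_printoptions(precision=4,suppress=True)
c=load('top','0');p,_,_=cur()
print(proj(c,[.5425,.2275,.026]),proj(c,[.5425,.2275,.123]),'tip',proj(c,p+np.array([.0258,.0014,-.044])), p)
hsv=cv2.cvtColor(c["color"],cv2.COLOR_RGB2HSV);H,S,V=[hsv[...,i].astype(int) for i in range(3)];P=cloud(c);z=P[...,2]
red=(S>140)&((H<10)|(H>172))&(V>60)&(P[...,0]>.49)&(P[...,0]<.59)&(P[...,1]>.18)&(P[...,1]<.28)
for lo,hi in((.02,.03),(.09,.135),(.11,.135)):
    m=red&(z>lo)&(z<hi);v,u=np.nonzero(m);print(lo,u.min(),u.max(),v.min(),v.max(),u.mean(),v.mean(),P[m].mean(0),P[m].min(0),P[m].max(0))
E
```

```text
[186.2841 212.1595] [181.831  209.9102] tip [181.7398 204.0872] [0.5361 0.2284 0.1567]
0.02 176 196 202 223 186.48540145985402 212.98540145985402 [0.5398 0.2269 0.0253] [0.5059 0.194  0.0201] [0.5774 0.2629 0.03  ]
0.09 174 191 208 212 182.60344827586206 209.8793103448276 [0.5429 0.2255 0.1198] [0.5362 0.2006 0.097 ] [0.5502 0.2536 0.1301]
0.11 174 190 208 212 181.69230769230768 209.90384615384616 [0.5426 0.2281 0.1217] [0.5362 0.2032 0.111 ] [0.5493 0.2536 0.1301]
```

Request:
carry_out(
  motion=[
    [[0,6,-5.2,0,0,0],[0,12,-10.4,0,0,0],[0,17,-14.7,0,0,0],[0,20,-17.3,0,0,0],[0,22.5,-19.5,0,0,0],[0,25,-21.6,0,0,0],[0,27.5,-23.8,0,0,0],[0,30,-26,0,0,0],[0,32,-27.7,0,0,0],[0,34,-29.4,0,0,0],[0,34,-29.4,0,0,0],[0,34,-29.4,0,0,0]],
  ],
)

```text
clock: 11.08
eef_pos: [0.536, 0.2284, 0.2015]
orientation: [0.276, 0.605, 0.679, 0.31]
wrist_force: [-0.2, -0.1, -7.5]
width: 0.0049
```

```bash
python3 snap.py 7 120 80 260 230 130 150 260 250
```

```text
[-0.0988  0.22   -0.0986] [ 0.7507  0.0875 -0.6548] [ 0.5172 -0.6459  2.0982 -0.3831  0.9103 -1.0572] 11.175 [-0.3697  0.0756 -7.3532] 0.00482104476921881
```

View pics/s7.png

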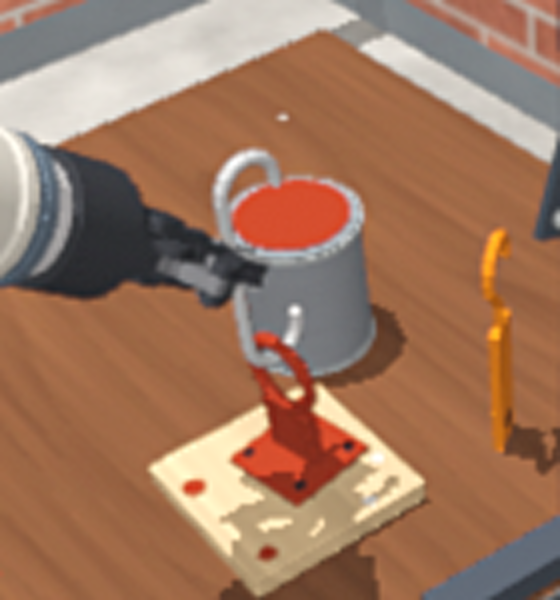

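The bracket hangs in the lower bend at side crop (270,350) and is clear of the board. The wrist reads about 6.4 N more. I'll lift on, then carry it.

```bash
python3 - <<'E'
from h import *
np.set_printoptions(precision=4,suppress=True)
p,r,s=cur();print('up',mv([0,0,.07]))
Rt=tgtR(-5.4,41)
for y in(.2,.1,0,-.06,-.15,-.285):
    t=toW([-.095,y,-.03]);print(y,reach(t,Rt)[0],reach(t,tgtR(6.7,41))[0],t)
E
```

```text
up (array([  0. ,  52.9, -45.8]), array([0., 0., 0.]))
0.2 [-0.5764  1.9329] [-0.6753  1.994 ] [0.5379 0.2081 0.27  ]
0.1 [-0.7786  2.0523] [-0.8424  2.0856] [0.5284 0.1086 0.27  ]
0 [-0.9093  2.1185] [-0.9116  2.1195] [0.5189 0.009  0.27  ]
-0.06 [-0.932   2.1291] [-0.8917  2.11  ] [ 0.5132 -0.0507  0.27  ]
-0.15 [-0.8765  2.1026] [-0.7834  2.0548] [ 0.5047 -0.1403  0.27  ]
-0.285 [-0.644   1.9752] [-0.5144  1.892 ] [ 0.4918 -0.2747  0.27  ]
```

Request:
carry_out(
  motion=[
    [[0,4,-3.5,0,0,0],[0,12,-10.4,0,0,0],[0,20,-17.3,0,0,0],[0,28,-24.2,0,0,0],[0,36,-31,0,0,0],[0,44,-38,0,0,0],[0,50,-43.3,0,0,0],[0,53,-45.8,0,0,0],[0,53,-45.8,0,0,0]],
  ],
)

```text
clock: 12.3
eef_pos: [0.5362, 0.2284, 0.2717]
orientation: [0.276, 0.605, 0.679, 0.31]
wrist_force: [0.2, 0.2, -6.4]
width: 0.0048
```

```bash
cat > way.py <<'E'
from h import *
np.set_printoptions(precision=4,suppress=True)
import sys
# ramped rows to L target with yaw,phi
def plan(Lt,yaw,phi,n):
    p,r,s=cur();Rt=tgtR(yaw,phi);t=toW(Lt);d,rv=row(t,Rt)
    for i in range(1,n+1):
        a=i/n;a=a*a*(3-2*a)
        print('[%d, %d, %d, %.3f, %.3f, %.3f],'%(*np.round(d*a),*(rv*a)),end=' ')
    print('| exact',d,rv,'L now',toL(p),'F',s["wrist_force"],reach(t,Rt)[0])
v=[float(x) for x in sys.argv[1:7]]
plan(v[:3],v[3],v[4],int(v[5]))
E
python3 way.py -.098 0.0 -.03 1 50 11
```

```text
[-5, -1, -1, 0.004, -0.002, 0.002], [-19, -3, -3, 0.014, -0.006, 0.006], [-39, -6, -6, 0.029, -0.013, 0.013], [-65, -9, -10, 0.048, -0.021, 0.021], [-93, -13, -14, 0.069, -0.030, 0.030], [-122, -18, -19, 0.090, -0.039, 0.040], [-151, -22, -23, 0.111, -0.048, 0.049], [-176, -25, -27, 0.130, -0.057, 0.057], [-197, -28, -30, 0.145, -0.063, 0.064], [-210, -30, -33, 0.155, -0.068, 0.068], [-215, -31, -33, 0.159, -0.069, 0.070], | exact [-215.3  -31.   -33.3] [ 0.1588 -0.0693  0.07  ] L now [-0.0987  0.22   -0.0283] F [ 0.1772  0.1685 -6.3814] [-0.7784  1.9853]
```

Request:
carry_out(
  motion=[
    [[-5,-1,-1,0.004,-0.002,0.002],[-19,-3,-3,0.014,-0.006,0.006],[-39,-6,-6,0.029,-0.013,0.013],[-65,-9,-10,0.048,-0.021,0.021],[-93,-13,-14,0.069,-0.03,0.03],[-122,-18,-19,0.09,-0.039,0.04],[-151,-22,-23,0.111,-0.048,0.049],[-176,-25,-27,0.13,-0.057,0.057],[-197,-28,-30,0.145,-0.063,0.064],[-210,-30,-33,0.155,-0.068,0.068],[-215,-31,-33,0.159,-0.069,0.07],[-215,-31,-33,0.159,-0.069,0.07]],
  ],
)

```text
clock: 13.8
eef_pos: [0.516, 0.0092, 0.2694]
orientation: [0.24, 0.659, 0.67, 0.244]
wrist_force: [0.1, 0.3, -7.6]
width: 0.0054
```

```bash
python3 way.py -.098 -.16 -.03 -5.4 50 10;python3 snap.py 8 200 100 420 270 180 120 420 300
```

```text
[-4, 0, 0, -0.000, -0.002, 0.002], [-17, -1, -1, -0.000, -0.007, 0.009], [-34, -3, -3, -0.000, -0.015, 0.018], [-56, -5, -4, -0.000, -0.025, 0.030], [-79, -7, -6, -0.000, -0.036, 0.043], [-103, -9, -8, -0.000, -0.046, 0.055], [-125, -11, -9, -0.000, -0.056, 0.067], [-142, -12, -11, -0.001, -0.064, 0.076], [-154, -13, -12, -0.001, -0.069, 0.083], [-159, -13, -12, -0.001, -0.071, 0.085], | exact [-158.9  -13.4  -11.9] [-0.0006 -0.0713  0.0852] L now [-0.0979 -0.0001 -0.0306] F [ 0.149   0.253  -7.5563] [-0.7347  1.9615]
[-0.098   0.0006 -0.0304] [ 0.6423  0.0119 -0.7663] [-0.0947 -0.7769  1.9847  0.0768  1.2402 -1.6823] 13.9 [ 0.601   0.4515 -7.6847] 0.004834928266227023
```

View pics/s8.png

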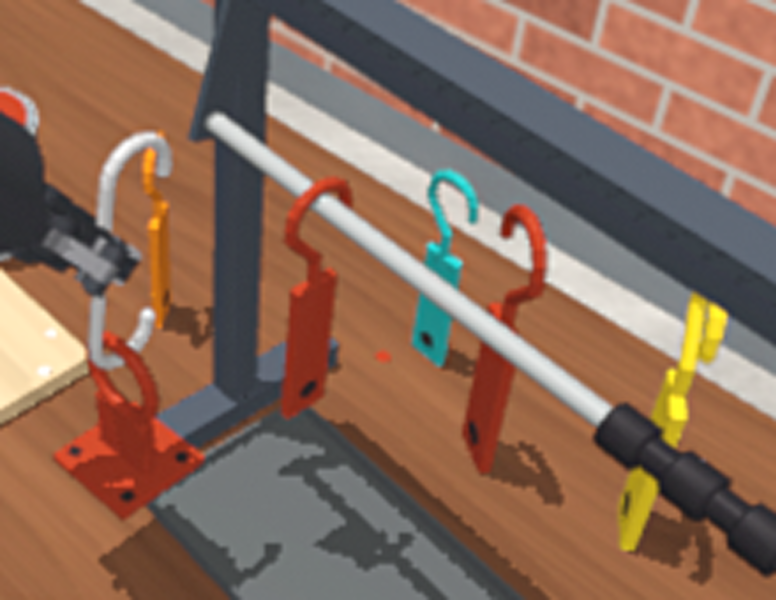

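View pics/t8.png

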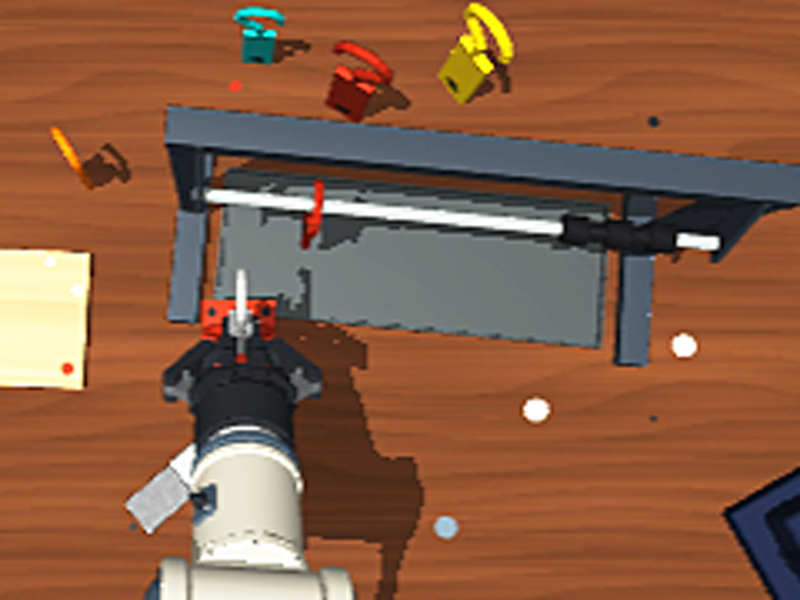

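The bracket hangs upright from the hook, side crop (120,420). The gap from hook tip to wet bar in x is about 23 mm, so I'll pull a bit farther back while passing.

Request:
carry_out(
  motion=[
    [[-3,-4,-3,0,-0.002,0.002],[-15,-7,-6,0,-0.007,0.009],[-34,-9,-8,0,-0.015,0.018],[-56,-11,-9,0,-0.025,0.03],[-79,-13,-11,0,-0.036,0.043],[-103,-15,-13,0,-0.046,0.055],[-125,-16,-14,0,-0.056,0.067],[-142,-17,-15,0,-0.064,0.076],[-154,-18,-16,0,-0.069,0.083],[-159,-18,-16,0,-0.071,0.085],[-159,-18,-16,0,-0.071,0.085]],
  ],
)

```text
clock: 15.28
eef_pos: [0.4948, -0.1496, 0.2702]
orientation: [0.252, 0.695, 0.633, 0.23]
wrist_force: [-0.0, 0.8, -7.6]
width: 0.0049
```

```bash
python3 way.py -.098 -.284 -.025 -5.4 41 9
```

```text
[-4, 0, 0, -0.005, -0.000, 0.000], [-16, 1, 0, -0.020, -0.000, 0.000], [-32, 2, 0, -0.041, -0.000, 0.000], [-52, 3, 0, -0.066, -0.001, 0.000], [-72, 4, 0, -0.092, -0.001, 0.000], [-92, 6, 0, -0.117, -0.001, 0.000], [-108, 7, 0, -0.138, -0.001, 0.000], [-120, 7, 0, -0.152, -0.001, 0.000], [-124, 8, 0, -0.158, -0.001, 0.001], | exact [-123.8    7.5   -0.1] [-0.1576 -0.0013  0.0005] L now [-0.104  -0.1602 -0.0298] F [-0.0381  0.8034 -7.6446] [-0.6521  1.9712]
```

Request:
carry_out(
  motion=[
    [[-4,0,0,-0.005,0,0],[-16,1,0,-0.02,0,0],[-32,2,0,-0.041,0,0],[-52,3,0,-0.066,0,0],[-72,4,0,-0.092,0,0],[-92,6,0,-0.117,0,0],[-108,7,0,-0.138,0,0],[-120,7,0,-0.152,0,0],[-124,8,0,-0.158,0,0],[-124,8,0,-0.158,0,0],[-124,8,0,-0.158,0,0]],
  ],
)

```text
clock: 16.65
eef_pos: [0.4895, -0.273, 0.2754]
orientation: [0.306, 0.672, 0.613, 0.28]
wrist_force: [-0.8, 0.6, -6.5]
width: 0.0048
```

```bash
python3 snap.py 9 270 100 460 300 260 140 400 260;  cat > hk.py <<'E'
from h import *
import sys
np.set_printoptions(precision=4,suppress=True)
k=sys.argv[1];p,r,s=cur();a=toL(p)
for n in("side","top"):
    P,c,m=hookpts(k,n);l=toL(P)-a;q=(abs(l[:,1])<.02)&(l[:,0]<.05)&(l[:,0]>-.03);l=l[q]
    for b in np.arange(-.1,.12,.015):
        j=(l[:,2]>b)&(l[:,2]<=b+.015)
        if j.sum()>1:print(n,round(b,3),j.sum(),'x',l[j,0].min(),np.median(l[j,0]),l[j,0].max(),'y',np.median(l[j,1]),'z',l[j,2].min(),l[j,2].max())
E
python3 hk.py 9
```

```text
[-0.0974 -0.2835 -0.0245] [ 0.7519 -0.0689 -0.6557] [-0.9183 -0.6487  1.9687  0.63    1.2318 -2.4271] 16.75 [-0.1555  0.4789 -7.6507] 0.004718536224047155
side 0.005 19 x -0.009089837088982172 -0.001370240857972757 0.004972207617811628 y -0.007145866360628805 z 0.008494405189710286 0.01937724869001134
side 0.02 36 x -0.020899402950839002 -0.01616308989513031 -0.006195159611930387 y -0.003281519207350314 z 0.020666970069375068 0.034992540978923126
side 0.035 36 x -0.0221894353238917 -0.01746081877184625 -0.013644227113357416 y -0.002085753285430869 z 0.036376688399457346 0.049859461523295345
side 0.05 62 x -0.018743425398137475 -0.015402864706988768 0.0247598555691472 y -0.00281011407946688 z 0.050751341620764334 0.06435866625962333
side 0.065 147 x -0.017252827667411333 -0.004652765358422822 0.02399365050105863 y -0.002556601585972873 z 0.06522151424404854 0.07996994207474889
side 0.08 22 x -0.005323528170468772 0.003135117169309108 0.012420993024799307 y -0.0014242520841488415 z 0.08000251436248235 0.08155781885408286
top -0.07 15 x -0.01017323223216865 0.013848385274803768 0.019670
[... 394 characters left out ...]
168285136085 -0.015471860858033717 -0.003603055366701552 y 0.005303752770700443 z 0.020016782311978787 0.034013983048325924
top 0.035 4 x -0.020432189176145768 -0.018274704356380483 -0.01591669531141862 y -0.0007065551413457383 z 0.03627097159808601 0.049462326614172936
top 0.05 9 x -0.01660260990574118 -0.014027287878486783 0.02908444234772073 y 0.002680982382545549 z 0.051350637964034496 0.06498566382990045
top 0.065 44 x -0.014032978687336231 0.005302651713651081 0.028169572680856958 y 0.0006790013480520163 z 0.06568618499539847 0.07990656867746604
top 0.08 5 x 0.0035194244679724596 0.008940988412772535 0.013725351461402219 y 0.0014417538492897397 z 0.08015371307038643 0.08264897515119096
```

View pics/s9.png

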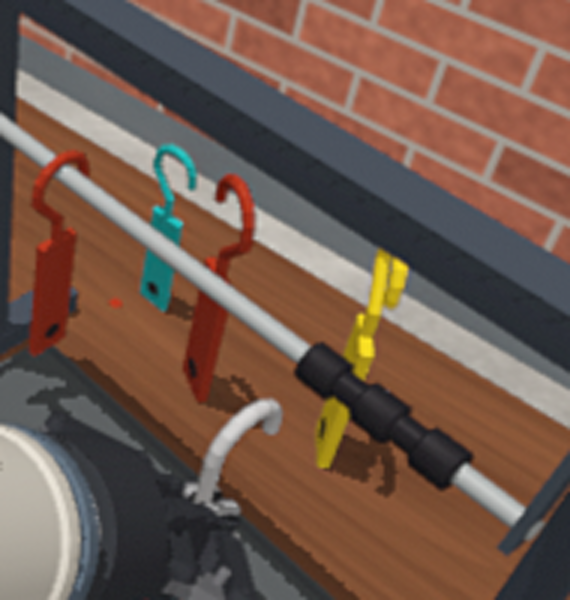

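View pics/t9.png

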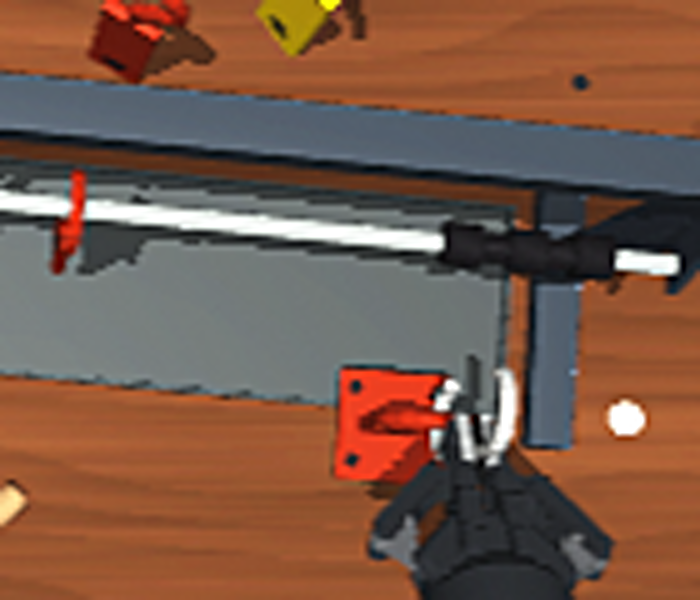

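```bash
python3 snap.py 10 180 180 480 384 260 140 400 260;python3 - <<'E'
from h import *
np.set_printoptions(precision=4,suppress=True)
for n in("top","side"):
  c=load(n,'10');P=cloud(c);L=toL(P);hsv=cv2.cvtColor(c["color"],cv2.COLOR_RGB2HSV);H,S,V=[hsv[...,i].astype(int) for i in range(3)]
  red=(S>140)&((H<10)|(H>172))&(V>50)&(L[...,1]<-.2)&(L[...,1]>-.38)&(L[...,0]<0)&(L[...,2]>-.25)
  z=L[...,2]
  for lo in np.arange(-.24,-.06,.015):
    m=red&(z>lo)&(z<lo+.015)
    if m.sum()>2: print(n,round(lo,3),m.sum(),L[m].min(0),L[m].mean(0),L[m].max(0))
print(toL(cur()[0]))
E
```

```text
[-0.0974 -0.2837 -0.0246] [ 0.7519 -0.0692 -0.6556] [-0.9186 -0.6486  1.9687  0.63    1.2316 -2.4272] 16.85 [-0.696   0.3792 -8.4797] 0.005143966929977793
top -0.195 338 [-0.1246 -0.3133 -0.1942] [-0.088  -0.2721 -0.1857] [-0.0529 -0.2438 -0.18  ]
top -0.18 9 [-0.1191 -0.2939 -0.1798] [-0.0907 -0.2624 -0.1746] [-0.0563 -0.2464 -0.168 ]
top -0.165 3 [-0.0949 -0.2571 -0.1564] [-0.0919 -0.2566 -0.1547] [-0.0888 -0.2563 -0.1535]
top -0.12 6 [-0.0967 -0.2593 -0.1175] [-0.0937 -0.2531 -0.1108] [-0.0883 -0.2502 -0.106 ]
top -0.105 25 [-0.0972 -0.3037 -0.104 ] [-0.0918 -0.2626 -0.0954] [-0.0829 -0.2518 -0.09  ]
top -0.09 25 [-0.1104 -0.286  -0.0898] [-0.0925 -0.2753 -0.0852] [-0.087  -0.2651 -0.081 ]
side -0.195 845 [-0.1267 -0.3132 -0.1927] [-0.1038 -0.2837 -0.1855] [-0.0562 -0.2432 -0.18  ]
side -0.18 92 [-0.0968 -0.3016 -0.1793] [-0.095  -0.2805 -0.1719] [-0.0858 -0.256  -0.1651]
side -0.165 98 [-0.097  -0.3025 -0.1649] [-0.0951 -0.2821 -0.1577] [-0.0875 -0.2563 -0.15  ]
side -0.15 102 [-0.0968 -0.3032 -0.1499] [-0.0945 -0.2859 -0.1417] [-0.09   -0.2674 -0.1351]
side -0.135 4 [-0.0953 -0.3108 -0.1344] [-0.0935 -0.2967 -0.1316] [-0.0918 -0.2906 -0.125 ]
[-0.0974 -0.2837 -0.0246]
```

View pics/s10.png

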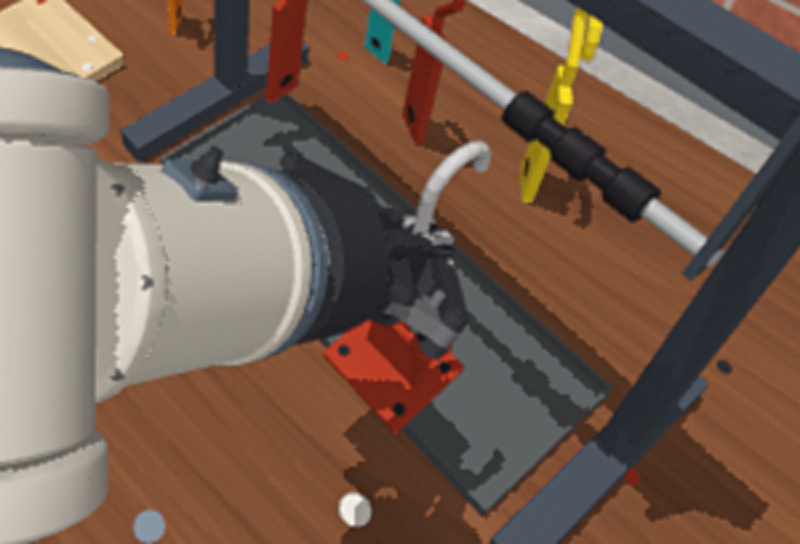

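```bash
python3 - <<'E'
from h import *
np.set_printoptions(precision=4,suppress=True)
for n in("side","top"):
  for k in('0','3','9','10'):
    c=load(n,k);P=cloud(c);L=toL(P);g=c["color"].max(-1)
    q=(L[...,1]>-.37)&(L[...,1]<-.24)&(abs(L[...,0])<.02)&(abs(L[...,2])<.02)&(g<80)
    l=L[q];rad=np.hypot(l[:,0],l[:,2])
    # z-top height profile
    out=[]
    for y in np.arange(-.362,-.244,.003):
        j=(l[:,1]>y)&(l[:,1]<=y+.003);out.append((round((y+.0015)*1000),int(j.sum()),round(1000*np.percentile(rad[j],80),1) if j.sum()>3 else 0))
    if k in '0': print(n,k,out)
    big=l[(rad>.0105)&(rad<.0145)];print(n,k,'flange y',big[:,1].min(),big[:,1].max(),'mid',(big[:,1].min()+big[:,1].max())/2)
E
```

```text
side 0 [(-360, 0, 0), (-358, 0, 0), (-354, 0, 0), (-352, 5, np.float64(10.6)), (-348, 38, np.float64(13.0)), (-346, 32, np.float64(13.3)), (-342, 37, np.float64(13.3)), (-339, 33, np.float64(13.2)), (-336, 37, np.float64(13.2)), (-333, 30, np.float64(12.9)), (-330, 32, np.float64(12.9)), (-327, 16, np.float64(11.2)), (-324, 25, np.float64(9.4)), (-321, 22, np.float64(9.1)), (-318, 18, np.float64(9.2)), (-315, 31, np.float64(10.0)), (-312, 38, np.float64(13.0)), (-309, 30, np.float64(13.0)), (-306, 31, np.float64(12.8)), (-303, 34, np.float64(13.4)), (-300, 27, np.float64(13.1)), (-297, 32, np.float64(13.2)), (-294, 25, np.float64(13.1)), (-291, 13, np.float64(11.1)), (-288, 19, np.float64(9.3)), (-285, 19, np.float64(9.6)), (-282, 18, np.float64(9.6)), (-279, 27, np.float64(11.1)), (-276, 32, np.float64(12.9)), (-273, 29, np.float64(13.3)), (-270, 26, np.float64(12.7)), (-267, 28, np.float64(12.9)), (-264, 30, np.float64(13.0)), (-261, 27, np.float64(13.7)), (-258, 18, np.float64(13.0)), (-255, 1, 0), (-252, 0, 0), (-249, 0, 0), (-246, 0, 0), (-243, 0, 0)]
side 0 flange y -0.35005684
[... 960 characters left out ...]
285, 7, np.float64(10.5)), (-282, 7, np.float64(9.4)), (-279, 7, np.float64(8.9)), (-276, 7, np.float64(12.8)), (-273, 9, np.float64(13.3)), (-270, 11, np.float64(13.3)), (-267, 9, np.float64(13.1)), (-264, 9, np.float64(14.0)), (-261, 10, np.float64(13.1)), (-258, 10, np.float64(12.4)), (-255, 10, np.float64(12.8)), (-252, 0, 0), (-249, 0, 0), (-246, 1, 0), (-243, 0, 0)]
top 0 flange y -0.3485698124599019 -0.25504485810605154 mid -0.3018073352829767
top 3 flange y -0.3473701300220228 -0.25401043252654704 mid -0.30069028127428493
top 9 flange y -0.34847190380331644 -0.25460681843649335 mid -0.30153936111990487
top 10 flange y -0.34785328563360385 -0.25490783672954387 mid -0.30138056118157386
```

Spool groove: side gives y=-0.2854, top gives -0.2834. The hook reads -0.2848 and -0.2835 in the same views, so it is aligned within 1 mm. The tip clears the flange by 13 mm and the hook's top is 17 mm under the tube. Moving forward over the rail.

Request:
carry_out(
  motion=[
    [[0,2,2,0,0,0],[0,6,7,0,0,0],[0,13,15,0,0,0],[0,21,24,0,0,0],[0,30,34.5,0,0,0],[0,39,45,0,0,0],[0,47,54,0,0,0],[0,54,62,0,0,0],[0,58,67,0,0,0],[0,60,69,0,0,0],[0,60,69,0,0,0],[0,60,69,0,0,0]],
  ],
)

```text
clock: 18.35
eef_pos: [0.58, -0.2814, 0.2739]
orientation: [0.305, 0.673, 0.613, 0.279]
wrist_force: [-3.6, 2.5, -11.6]
width: 0.0055
```

```bash
python3 snap.py 11 270 100 460 300 260 140 400 260; python3 hk.py 11
```

```text
[-0.0066 -0.2832 -0.026 ] [ 0.7503 -0.0682 -0.6576] [-0.7542 -0.4251  1.8217  0.5538  1.0809 -2.3269] 18.45 [ -4.8237   2.0996 -11.8484] 0.004953411902378016
side -0.085 4 x 0.0005080524381337412 0.002349395034325792 0.0038293022540844216 y -0.003680227856721674 z -0.07069569549602028 -0.07025534548200552
side -0.07 23 x -0.019161265231621896 -0.007126100566879666 0.0021088373813794555 y -0.003185446564143768 z -0.0684564304180123 -0.05538151721895179
side -0.055 21 x -0.02019543055810742 -0.018595798036175806 -0.014931300479944523 y -0.0024906004902653933 z -0.05441552558153928 -0.04093157368902556
side 0.005 3 x -0.004766745642940856 -0.001045703964260918 -0.0007537052520283846 y -0.009434198311553732 z 0.014415174742190784 0.01783977863717373
side 0.02 12 x -0.018624495300656106 -0.016129577561345004 -0.005023984700292203 y -0.0030489372870187437 z 0.020549291311211693 0.03499874286026211
side 0.035 36 x -0.018932546402075607 -0.016951596975456684 0.014289881835537048 y -0.0016321997727430926 z 0.03555105003768888 0.04990079214227844
side 0.05 62 x -0.019524221424952037 -0.0156462
[... 706 characters left out ...]
41412753491184 -0.014600723011123348 0.0015848987615885808 y 0.004376916068570907 z 0.0202638685803459 0.03438563372111514
top 0.035 8 x -0.018170312643029655 -0.015470193740493507 0.009065494956249967 y 0.0016427206396930072 z 0.0355642732629361 0.049485141901025265
top 0.05 6 x -0.01719868905994362 -0.015599114328264342 -0.011414371724814028 y 0.0028011135358898542 z 0.058642089284243526 0.06488616260570124
top 0.065 41 x -0.014895307465901193 0.0027923318433437203 0.025541963422850852 y 0.0009828126516136515 z 0.0661785729796408 0.0797348299183841
top 0.08 5 x -0.0029791954409894017 0.0047123548470439725 0.015093443079682089 y 0.002579554241991411 z 0.08019789819326839 0.08218278257294742
```

View pics/s11.png

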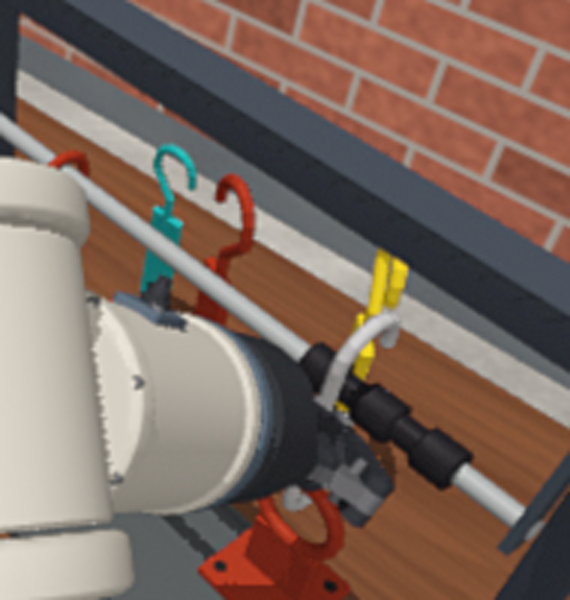

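View pics/t11.png

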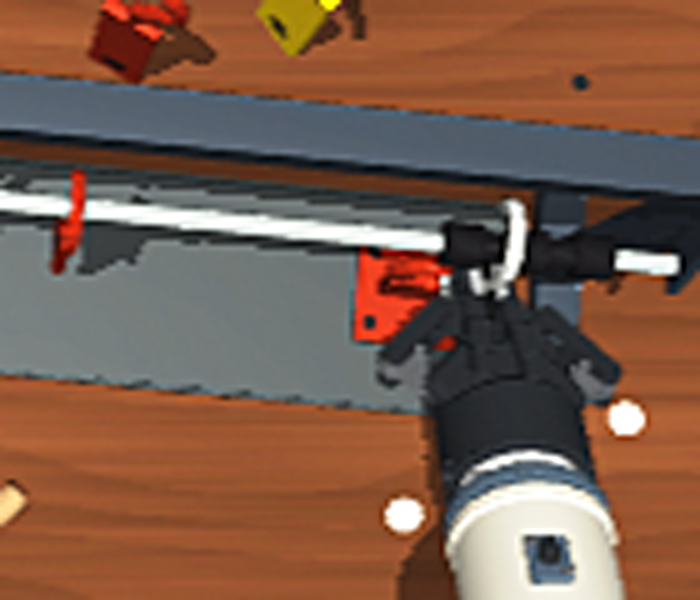

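The wrist reads -5 N in x and -4 N in z. When the hook is raised the finger tops come close under the spool, so this is fingers brushing the bare spool; lowering moves them away. The hook's top arch is over the near groove, top crop (513,240). I'll shift 1 mm to -y and lower.

Request:
carry_out(
  motion=[
    [[-1,-3.5,3,0,0,0],[-1,-7.5,6.5,0,0,0],[-1,-11.5,10,0,0,0],[-1,-15.5,13.5,0,0,0],[-1,-19,16.5,0,0,0],[-1,-21.5,18.7,0,0,0],[-1,-23.5,20.4,0,0,0],[-1,-25,21.7,0,0,0],[-1,-25,21.7,0,0,0],[-1,-25,21.7,0,0,0]],
  ],
)

```text
clock: 19.7
eef_pos: [0.5799, -0.2823, 0.2411]
orientation: [0.305, 0.673, 0.613, 0.279]
wrist_force: [0.1, -0.7, -6.9]
width: 0.0052
```

```bash
python3 snap.py 12 270 100 460 300 260 140 400 260; python3 hk.py 12
```

```text
[-0.0066 -0.2842 -0.0588] [ 0.7505 -0.0684 -0.6573] [-0.7561 -0.4212  1.8769  0.573   1.0315 -2.3653] 19.8 [-0.3043  0.4984 -8.0988] 0.004875537490417638
side -0.07 14 x -0.018451153938908067 -0.014392877229073335 -0.00403368195990324 y -0.0036965351233980703 z -0.06956298256072788 -0.05546591186825742
side -0.055 6 x -0.018967522856746393 -0.01838353938731606 -0.01526937707387235 y -0.0029647167734095925 z -0.053607378388365906 -0.04681969209540346
side 0.005 9 x -0.007541614389114032 -0.00033206688313411944 0.005010997017588279 y -0.009251695994832776 z 0.010426281104777085 0.019770868807676284
side 0.02 16 x -0.01838314266320303 -0.015828771804961398 -0.006587714015029745 y -0.0006338280829090992 z 0.021674192154926802 0.03444557075030527
side 0.035 29 x -0.018905023117049197 -0.017568739655538408 -0.014773001902083683 y -0.0016352871359099908 z 0.03586349521603446 0.049446536117118994
side 0.05 48 x -0.01894752290713841 -0.016496961825634336 0.025726610242350366 y -0.0019294892573574196 z 0.05033146195110558 0.06499771257925954
side 0.065 113 x -0.0169706565408448 -0.004338764145
[... 708 characters left out ...]
5257877875969 -0.01400975093664564 -0.003230799936490174 y 0.004682531546208235 z 0.020729980405225584 0.032864212832573486
top 0.035 2 x -0.01702506896647627 -0.016600234408566866 -0.016175399850657465 y 0.003476351242259451 z 0.036655101317714905 0.0451384595921446
top 0.05 7 x -0.018351007391932486 -0.015517249161209196 0.028330544118341218 y 0.0022242296598314337 z 0.05294195893069112 0.06430623245414227
top 0.065 38 x -0.014535298040973036 0.002696847331169155 0.02462757833590153 y -0.0001154188688093638 z 0.0656191798835756 0.07979376966747656
top 0.08 7 x -0.0043921698630561305 0.0042477704820930665 0.011946116748426432 y 0.0021700781107105716 z 0.08008992271828955 0.08585915069088226
```

View pics/s12.png

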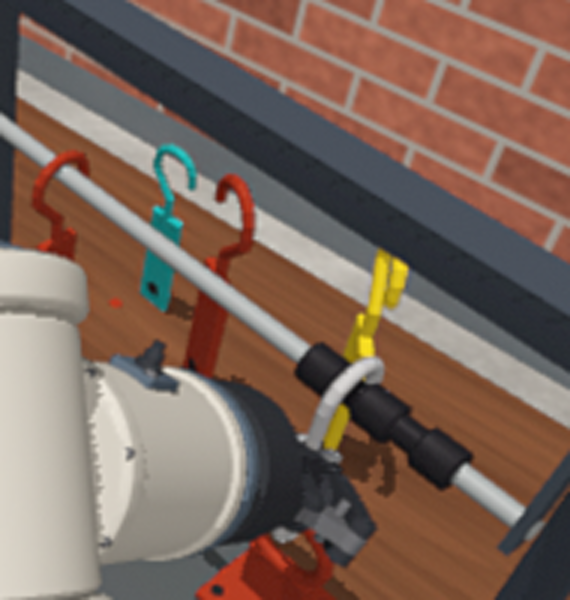

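View pics/t12.png

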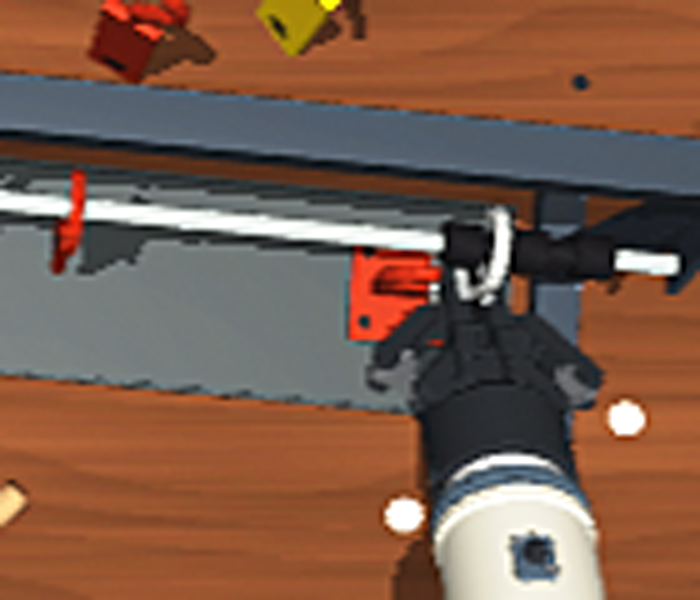

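Request:
carry_out(
  motion=[
    [[0,-0.8,0.7,0,0,0],[0,-1.5,1.3,0,0,0],[0,-2.3,2,0,0,0],[0,-3,2.6,0,0,0],[0,-3.8,3.3,0,0,0],[0,-3.8,3.3,0,0,0],[0,-3.8,3.3,0,0,0]],
  ],
)

```text
clock: 20.68
eef_pos: [0.5799, -0.2823, 0.2361]
orientation: [0.305, 0.673, 0.613, 0.279]
wrist_force: [-0.2, -0.3, -7.5]
width: 0.0049
```

```bash
python3 snap.py 13 270 100 460 300 260 140 400 260; python3 hk.py 13 | grep -E "0.05 |0.065|0.08 "
```

```text
[-0.0066 -0.2842 -0.0638] [ 0.7506 -0.0684 -0.6572] [-0.7561 -0.4203  1.885   0.576   1.0238 -2.3711] 20.775 [ 0.1779 -0.2103 -7.2813] 0.005340817421121701
side 0.05 37 x -0.018690140072312768 -0.01681388209191678 -0.0039053680711590294 y -0.0018658981997623503 z 0.05062915595051731 0.06494812719255483
side 0.065 116 x -0.01702780029021852 -0.0034690654971166234 0.02241721826211439 y -0.0017283629349560403 z 0.06527300041691769 0.07993200823484398
side 0.08 13 x -0.0033295847837111724 0.004923731674422352 0.013333639064715767 y -0.0014104935383437156 z 0.08001462149546829 0.08231124499084874
top 0.05 7 x -0.017990770148198568 -0.0158918954451995 -0.002657190563110822 y 0.0035698456540362855 z 0.051475825076729875 0.06422743902592865
top 0.065 47 x -0.016200626283688065 0.004917723536888852 0.02545536945448516 y 0.0010430454743867168 z 0.06765700362687765 0.07951988841817637
top 0.08 4 x -0.003751647615917038 0.0018576094205678176 0.01787010265716909 y 0.0006983535689408238 z 0.08017257376899078 0.08363951163294281
```

No contact at flange height (-3 mm), so the hook is dropping into the groove. Lowering a bit more until it takes the weight.

Request:
carry_out(
  motion=[
    [[0,-0.5,0.4,0,0,0],[0,-1,0.8,0,0,0],[0,-1.5,1.3,0,0,0],[0,-1.5,1.3,0,0,0],[0,-1.5,1.3,0,0,0]],
  ],
)

```text
clock: 21.4
eef_pos: [0.5802, -0.2825, 0.2354]
orientation: [0.306, 0.672, 0.613, 0.28]
wrist_force: [0.6, 0.9, -2.3]
width: 0.005
```

Request:
carry_out(
  motion=[
    [[0,-0.4,0.4,0,0,0],[0,-0.4,0.4,0,0,0],[0,-0.4,0.4,0,0,0],[0,-0.4,0.4,0,0,0]],
  ],
  newtons=20,
)

```text
clock: 21.9
eef_pos: [0.5804, -0.2825, 0.2353]
orientation: [0.307, 0.672, 0.613, 0.28]
wrist_force: [-0.1, 0.5, -1.1]
width: 0.0049
```

```bash
python3 snap.py 14 270 100 460 300 260 140 400 260; python3 hk.py 14 | grep -E "0.05 |0.065|0.08 "
```

```text
[-0.0061 -0.2844 -0.0647] [ 0.7521 -0.0693 -0.6554] [-0.7559 -0.4203  1.8878  0.5782  1.0193 -2.3741] 22.0 [-0.0159  0.9467 -0.4806] 0.004872491909940914
side -0.055 2 x -0.017632938905886582 -0.016738455122117423 -0.015843971338348264 y -0.0034976106164742726 z -0.053492905059820905 -0.052883579624966426
side 0.05 36 x -0.01914494559736705 -0.016858075123588275 -0.003837883475282978 y -0.0009436439626568094 z 0.05046835660753368 0.0643524852812471
side 0.065 109 x -0.017098154837670635 -0.004977828520613618 0.02247644200885882 y -0.00201449967749745 z 0.0650366742041752 0.07999780611895235
side 0.08 17 x -0.004609804597357537 0.003870789743289394 0.011830049282410767 y -0.0015141581380186397 z 0.08007805424297293 0.08203762113221097
top 0.05 7 x -0.01775306404806318 -0.015437037664489648 0.025673680192326555 y 0.00366063500524888 z 0.054644675900540396 0.06421624137282295
top 0.065 44 x -0.016142249479974304 0.003566980660188659 0.024716195771071103 y 0.000879293751757465 z 0.06544446828997047 0.07935824875211789
top 0.08 7 x -0.003984644799518225 0.006695870935121931 0.012528996880316626 y 0.0014038445623513196 z 0.08004045492899509 0.08246272807422611
```

View pics/s14.png

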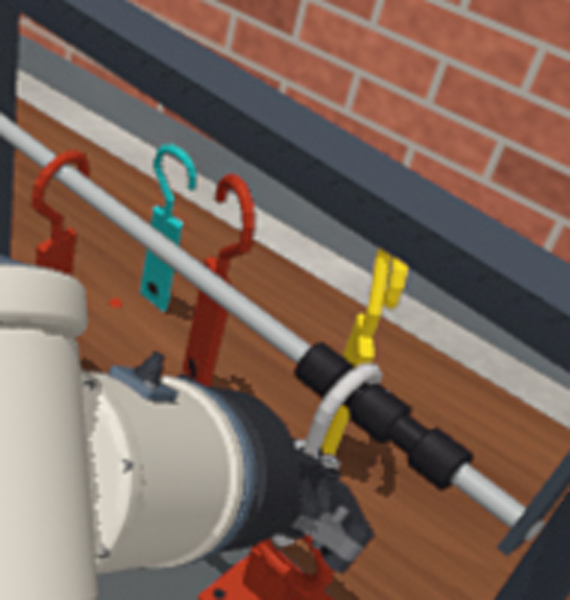

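View pics/t14.png

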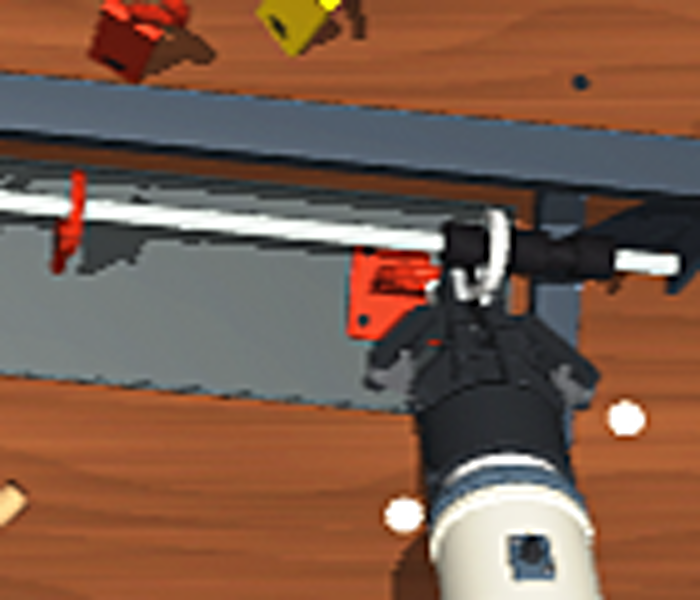

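The hook sits in the near groove with the full weight on the rail: the wrist reads about -0.5 N and the bend centre is about 6.5 mm below the axis. Opening the jaws.

Request:
carry_out(
  motion=[
    [[0,0,0,0,0,0],[0,0,0,0,0,0],[0,0,0,0,0,0],[0,0,0,0,0,0],[0,0,0,0,0,0],[0,0,0,0,0,0]],
  ],
  claw=36,
)

```text
clock: 22.75
eef_pos: [0.5804, -0.2825, 0.2353]
orientation: [0.307, 0.672, 0.613, 0.28]
wrist_force: [0.1, -0.4, 1.0]
width: 0.0362
```

```bash
python3 snap.py 15 270 100 460 300 260 140 400 260; python3 hk.py 15 | grep -E "0.05 |0.065|0.08 ";python3 - <<'E'
from h import *
print(mv(toW([-.13,0,0])-toW([0,0,0])))
E
```

```text
[-0.0061 -0.2844 -0.0647] [ 0.7521 -0.0693 -0.6554] [-0.756  -0.4203  1.8878  0.5782  1.0192 -2.3741] 22.85 [ 0.6141 -0.3311 -0.2009] 0.03624375192185322
side 0.05 38 x -0.018724543863555536 -0.01697589894718972 0.024478270230042662 y -0.0017222351953286585 z 0.05012794917272992 0.06472555928698095
side 0.065 109 x -0.017399438342991423 -0.005323881445146801 0.02232810319367231 y -0.0019810575238965455 z 0.06504504290029664 0.07998266383566707
side 0.08 17 x -0.0003683549499430526 0.005542914211938072 0.011184315440992219 y -0.0008571629841427897 z 0.08004131992469474 0.08204976049248294
top 0.05 8 x -0.01804569680118613 -0.01554948376751777 0.025702974165878845 y 0.0027788304772944916 z 0.056333069794198415 0.06415348206772456
top 0.065 43 x -0.016215483374835204 0.004710608303805963 0.025225548542224027 y 0.000226199020387563 z 0.06594824784842393 0.07968216730874625
top 0.08 6 x -0.001049388476856694 0.004092583826015115 0.01486565155752749 y 0.0019313453944030945 z 0.08001055860701858 0.08196695801722956
(array([  0.4, -85.2, -98.2]), array([0., 0., 0.]))
```

View pics/t15.png

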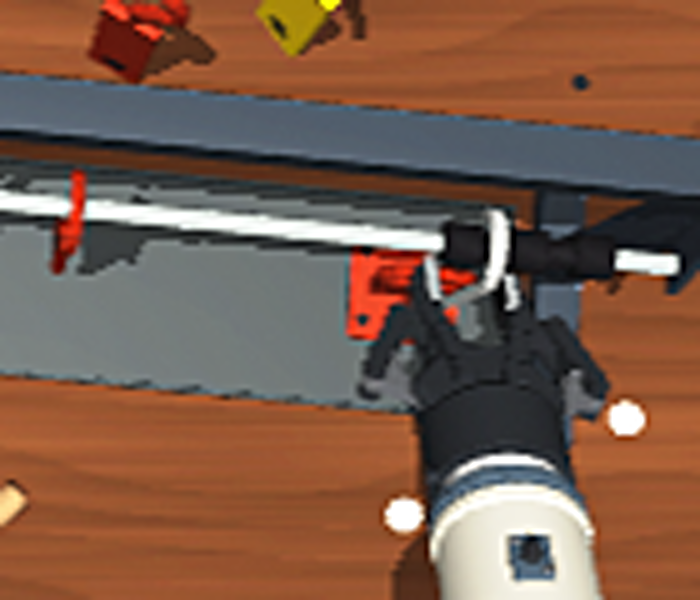

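The jaws are open either side of the shank, pads at (432,275) and (512,290) in the top crop, and the hook hasn't moved. Withdrawing level toward the robot.

Request:
carry_out(
  motion=[
    [[0,-7,-8,0,0,0],[0,-15,-17,0,0,0],[0,-25,-29,0,0,0],[0,-37,-43,0,0,0],[0,-50,-58,0,0,0],[0,-64,-74,0,0,0],[0,-76,-88,0,0,0],[0,-85,-98,0,0,0],[0,-85,-98,0,0,0],[0,-85,-98,0,0,0]],
  ],
)

```text
clock: 24.1
eef_pos: [0.4513, -0.2707, 0.2354]
orientation: [0.307, 0.672, 0.613, 0.28]
wrist_force: [0.0, 1.2, 0.0]
width: 0.0362
```

```bash
python3 snap.py 16 270 100 460 300 260 140 400 260; sleep 0; python3 - <<'E'
from h import *
np.set_printoptions(precision=4,suppress=True)
w=toW([-.02,-.285,-.06])
for n in("side","top"):
    P,c,m=hookpts('16',n,w);l=toL(P);l=l[(abs(l[:,1]+.285)<.012)&(abs(l[:,0])<.035)]
    for b in np.arange(-.15,.04,.015):
        j=(l[:,2]>b)&(l[:,2]<=b+.015)
        if j.sum()>2:print(n,round(b,3),j.sum(),'x',l[j,0].min(),l[j,0].max(),'y',np.median(l[j,1]),'z',l[j,2].min(),l[j,2].max())
    P=cloud(c);L=toL(P);hsv=cv2.cvtColor(c["color"],cv2.COLOR_RGB2HSV);H,S,V=[hsv[...,i].astype(int) for i in range(3)]
    red=(S>140)&((H<10)|(H>172))&(V>50)&(L[...,1]<-.2)&(L[...,1]>-.38)&(abs(L[...,0])<.06)&(L[...,2]>-.26)
    for lo in(-.24,-.225,-.2,-.18,-.15,-.13):
        k=red&(L[...,2]>lo)&(L[...,2]<lo+.015)
        if k.sum()>2:print(n,'red',lo,k.sum(),L[k].min(0),L[k].max(0))
E
```

```text
[-0.1355 -0.2846 -0.0648] [ 0.7521 -0.0688 -0.6555] [-1.01   -0.7467  2.0965  0.6816  1.2625 -2.521 ] 24.2 [-0.4132  0.1779 -0.1564] 0.035862558674294887
side -0.135 55 x -0.02425187502830732 0.016982600137764647 y -0.28681973979902176 z -0.13443685624150697 -0.120869441405907
side -0.12 48 x -0.025552841223385105 0.021852551807286253 y -0.2863447786412937 z -0.11984636281745492 -0.10524644397744182
side -0.105 23 x -0.025620793589931766 -0.02066060364846843 y -0.2862951696319124 z -0.10432862202423226 -0.0900474860818759
side -0.09 24 x -0.02454513051376586 -0.020807018911425657 y -0.28645680617515046 z -0.08919056892991334 -0.07513808765635627
side -0.075 25 x -0.025174272674119706 -0.020308144945969907 y -0.2858047164137967 z -0.07483868198988625 -0.06130634335587909
side -0.06 27 x -0.02559816444528788 -0.02091610668989442 y -0.28616249862604287 z -0.05952400973523159 -0.045484750369416294
side -0.045 29 x -0.025113880848746675 -0.021051023934708268 y -0.2858369036434466 z -0.0444003616843614 -0.030287758487799188
side -0.03 26 x -0.025144396203731618 -0.020752396038149587 y -0.2
[... 1687 characters left out ...]
-0.014978569625213989 -0.0003375935096116556
top -0.0 43 x -0.02244466689275308 0.0185913814597735 y -0.2837148773668 z 0.0016735040353557662 0.014880943562956273
top 0.015 9 x -0.007678615809904308 0.0035280678067270968 y -0.2828896660519445 z 0.015031091802640006 0.018004733771432024
top red -0.24 164 [-0.0323 -0.3208 -0.2341] [ 0.0267 -0.2506 -0.225 ]
top red -0.225 89 [-0.0332 -0.3183 -0.225 ] [ 0.0268 -0.2509 -0.2116]
top red -0.2 3 [-0.0036 -0.288  -0.1957] [-0.0032 -0.2612 -0.1853]
top red -0.18 17 [-0.0036 -0.3034 -0.1795] [ 0.0003 -0.2564 -0.1661]
top red -0.15 12 [-0.0031 -0.3086 -0.1479] [ 0.0081 -0.2519 -0.1355]
top red -0.13 36 [-0.0242 -0.3001 -0.1299] [ 0.0047 -0.2598 -0.1192]
```

View pics/s16.png

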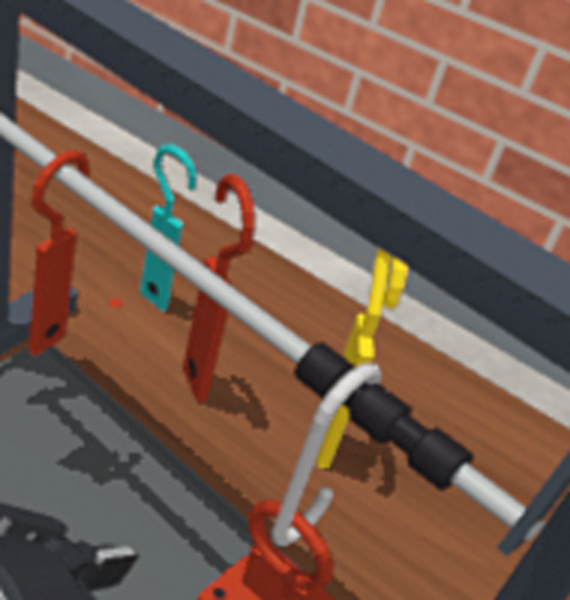

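View pics/side16.png

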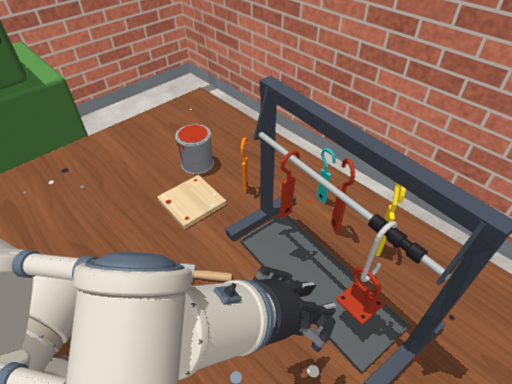

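Hook in the near groove at side (375,230), bracket upright below it at (362,295), wet bar undisturbed at (290,185). I'll let it settle for a second and compare.

Request:
carry_out(
  motion=[
    [[0,0,0,0,0,0],[0,0,0,0,0,0],[0,0,0,0,0,0],[0,0,0,0,0,0],[0,0,0,0,0,0],[0,0,0,0,0,0],[0,0,0,0,0,0],[0,0,0,0,0,0],[0,0,0,0,0,0],[0,0,0,0,0,0],[0,0,0,0,0,0],[0,0,0,0,0,0]],
  ],
)

```text
clock: 25.7
eef_pos: [0.4516, -0.2704, 0.2352]
orientation: [0.306, 0.672, 0.613, 0.28]
wrist_force: [0.6, 0.7, 1.0]
width: 0.036
```

```bash
python3 snap.py 17 270 100 460 300 260 140 400 260; python3 - <<'E'
from h import *
np.set_printoptions(precision=4,suppress=True)
a,b,o0=load("side","16"),load("side","17"),load("side","0")
d=np.abs(a["color"].astype(int)-b["color"]).max(-1);print('moved px',(d>40).sum())
for k in('16','17'):
    c=load("side",k);P=cloud(c);L=toL(P);hsv=cv2.cvtColor(c["color"],cv2.COLOR_RGB2HSV);H,S,V=[hsv[...,i].astype(int) for i in range(3)]
    red=(S>140)&((H<10)|(H>172))&(V>50)&(L[...,1]<-.2)&(L[...,1]>-.38)&(abs(L[...,0])<.06)&(L[...,2]>-.26);print(k,np.median(L[red],0))
    f=red&(L[...,2]<-.219)&(L[...,2]>-.232);q=L[f];A=np.c_[q[:,:2],np.ones(len(q))];print('foot plane slope',np.linalg.lstsq(A,q[:,2],rcond=None)[0])
d=np.abs(o0["color"].astype(int)-b["color"]).max(-1)
print('bar/tin regions changed',(d[145:215,275:300]>40).sum(),(d[120:172,172:215]>40).sum())
E
```

```text
[-0.1355 -0.2846 -0.0648] [ 0.7521 -0.0687 -0.6555] [-1.01   -0.7467  2.0966  0.6816  1.2625 -2.521 ] 25.8 [-0.2459  0.5986  0.5581] 0.03620824825344019
moved px 53
16 [-0.0034 -0.2917 -0.223 ]
foot plane slope [ 0.0317 -0.0231 -0.2317]
17 [-0.0035 -0.2918 -0.2232]
foot plane slope [ 0.0313 -0.0256 -0.2326]
bar/tin regions changed 0 43
```

```bash
python3 -c "
from rig import sign_off
print(sign_off())"
```

```text
the job is handed in; nothing more can be done
None
```

The bracket is hanging on the C-hook from the rail, with the hook settled in the spool groove nearer the rail's middle. I handed the job in at about 26 s. No verdict was reported.

**What I did:** I gripped the hook's shank, lifted it off the rail and fed its lower bend through the bracket's eye. I raised both together and carried them past the wet bar on the robot's side. I lowered the hook into the groove until the rail took the weight, opened the jaws and backed off about 130 mm.

**Last checks:**
- **Hook:** The bend centre is about 6.3 mm below the rail's line (limits 5 to 8.7, text 7 mm), within 2 mm of the groove's middle in either view.
- **Bracket:** The foot plane tilts less than 0.05 rad. The foot is about 67 mm above the bench, worked out from the hook's height and sizes. Two pictures about 1.6 s apart showed it still.
- **Gripper and bystanders:** The gripper is clear of everything. The wet bar looks unchanged in the side view. The tin area differs by 43 pixels, which I put down to the bracket's ring having left that part of the picture.

**What disagreed or was not confirmed:**
- The two cameras differ by about 2 mm on where the spool sits.
- The fingers brushed the underside of the bare spool with about 6 N while the hook was raised over the rail. This ended as I lowered it, and neither hook nor bracket shifted.
- The brush was partly hidden by the arm in the last picture, so I did not recheck its position. Nothing was moved near it.

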